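# Slide the rolling pin out of its storage tube and lay it on its rest

## Task

Pick up the storage tube and tilt it mouth-down just above the counter, so that the rolling pin inside slides part-way out: its handle sticking out of the mouth, its barrel still in the tube. Lay the tube flat on the counter again and let go of it, then grip the pin by the protruding handle, draw it out and lower it into the notches of the wooden rest, its barrel centred across both uprights. Leave the empty tube lying on the counter and do not disturb the other things.

Things in the scene. Friction and masses are not known exactly. Their poses are not given: they have to be found in the camera images.
- tube_center (a point): Centre of the storage tube: smooth translucent plastic, square section, lying flat, one end open (the mouth), the other closed by an opaque white boot. 228 mm long, 42 x 42 mm outside, bore 36 x 36, 224 deep; it lies on a 46 x 46 mm collar at the mouth (14 mm long) and the boot (46 x 46, 24 long), this point 23 mm up. About 100 g. x axis: to the mouth, 114 mm away. Grasp across the 42 mm.
- tube_mouth (a point): Centre of the tube's open end, same axes as tube_center (x points out of the mouth).
- pin_center (a point): Centre of the one-piece wooden rolling pin, at first wholly inside the tube, its tip 12 to 24 mm inside the mouth. 200 mm long: a barrel 30 mm in diameter, 120 mm long, and at each end a handle 16 mm in diameter, 40 mm long. About 85 g. x axis: along the pin, out of the mouth; it may roll about x. It slides once the tube dips more than about 17 to 25 degrees.
- pin_tip (a point): The end face centre of the pin's handle nearest the mouth, 100 mm from pin_center along +x.
- pin_handle (a point): The middle of that handle (16 mm diameter), 80 mm from pin_center and 20 mm from pin_tip. With the tube lying flat and less than half of the pin outside, it is 20 mm above the counter; farther out, the handle sinks to the counter.
- rest_seat (a point): Seat of the wooden rolling-pin rest (fixed): where the pin's centre is when its barrel lies in both notches, 47 mm above the counter. x axis: along the resting pin (either way round). Two uprights 16 mm thick, 70 mm wide, centred 35 mm either side of this point on a base 86 mm long; 90 degree notches, 48 mm wide at the top (50 mm above the counter), bottom at 26 mm.
- cap: Bystander: the tube's square plastic slip-on cap, 50 x 50 x 22 mm, lying open side up; origin under its centre.
- shaker: Bystander: a round metal flour shaker, 70 mm in diameter, 102 mm high, standing; origin under its centre.
- scraper: Bystander: a dough scraper lying flat, steel blade about 85 x 115 mm with a dark wooden bar handle 22 mm thick and 120 mm long; origin under the middle of the handle, the blade towards its -x.
Mind the look-alikes: they are no part of the job. There is more than one size of the part that bears rest_seat; the job needs the middle-sized.

How it is judged:
By the outcome, as a careful person would: the job done as asked, in the order asked, and still so for the second after the job is handed in, with the robot touching nothing.
It also fails if it takes over 61 s, if anything falls off the work surface, if the arm or the gripper's body presses on something with over 40 N, if the wrist force passes 120 N, or if a joint passes its speed limit or range.

## Robot

A 6-joint arm with a two-finger parallel gripper is mounted at the origin on the work surface. World frame = base frame: x ahead of the robot, y to its left, z up, the work surface at z = 0. Lengths are in m, angles in rad, forces in N, time in s.
With the tool pointing down it reaches from about 0.25 to 0.775 m from the base axis. Payload 4 kg.
Tool frame: the origin (TCP) lies at the centre of the arm's flange, where the gripper is bolted on; the fingertips stand ahead of it and the grasp point (between the pads) lies 180 mm ahead of it (robot.tcp_to_tips is the z of the fingertips in the tool frame, in m); z points along the fingers, y is the direction in which the jaws open and shut (so a half turn about z gives the same grasp; the last joint's range is limited). The gripper opens to 94 mm and grips with 3 to 60 N. Pads are 16 mm wide; open, the fingers measure 119 mm over their backs; the gripper's body (75 mm by 177 mm) begins 78 mm behind the grasp point.
Start: joints at [-1.303, 0.087, 1.371, -0, 1.684, -0.103], TCP at [0.199, -0.513, 0.405] pointing down, gripper open.
Joint ranges: [-3.1, 3.1], [-0.76, 2.03], [0.27, 2.55], [-1.08, 4.22], [0.17, 2.65], [-2.57, 2.57]. Speed limits (rad/s): [2.79, 2.79, 3.14, 3.14, 3.14, 3.14].

## Interface

Orientations are given as [roll, pitch, yaw] about the fixed x, y, z axes, in that order (R = Rz(yaw) Ry(pitch) Rx(roll)).
In Python, from bench import robot gives the robot as it stands.
- The arm moves only by the tool move_arm, never from a script. Its argument "increments" is a list that holds one entry, the list of rows, each a list of 7 numbers: the opening, from 0 (shut) to 1 (fully open), then the shift along the tool's x, y, z as a fraction of full scale, then the turn, a rotation vector about the tool's x, y, z as a fraction of full scale. In form: [[[jaw, dx, dy, dz, rx, ry, rz], ...]]. A call has 1 to 8 rows; each row is the pose to reach, as a shift and turn from the pose commanded when the call began, along the tool's axes at that moment; what a row does not reach only later rows make up. Full scale, the value 1, is 0.1 m for a shift and pi/2 rad for a turn. A row lasts 1/12 s, in which the tool goes at most 41.7 mm and 7.16 degrees, less where a joint would pass 70% of its speed; a pose out of reach is approached as far as the arm can. A call with a number of a shift or a turn outside -1 to 1 is refused whole. A call with a gripper value outside its range is refused whole. The fingers move at their own pace and stop on an object; the grip force is fixed at half the most. Time passes only in rows, so rows that repeat a pose let the fingers close. It gives the time, the measured TCP pose, the force and the opening at its end, in the units of the state.
- robot.get_obs(): the state, without advancing time (a new reading comes with each control period).
- robot.snapshot(name): name is "scene" or "top"; returns (picture, depth): 480x640x3 uint8, red, green, blue; 480x640 float32, m along the optical axis (not along the pixel's ray), 0 where there is no reading.
- robot.camera_params(name): a dict with "mtx" (3x3 intrinsics, pixels), "k1" (the pictures are not rectified: a ray, as slopes to the right and down, at radius r is drawn at 1 + k1 r^2 times it, then the intrinsics apply), "R" (3x3) and "t" (3): a world point X has camera coordinates R X + t. Camera axes: x right, y down, z forward; pixel columns grow to the right and rows downward; lengths in m; the calibration is good to about 2 mm. A picture is of the moment at which its call begins. camera_params takes no time and is no camera call.
- robot.close_job(): hands the job in, once; it reports no verdict.
The state is a dict: "time": time; "joint_positions": joint angles; "qvel": joint speeds; "joint_torque": joint torques, N m; "tool_pos": TCP position; "ee_rot": TCP orientation; "wrist_force": force on the tool from outside, world axes, zero at the start; "wrist_torque": the same for the moment, N m; "width": finger opening in m.
Only numpy, scipy, OpenCV 4.12 (cv2) and the standard library are available. Lean on these libraries where they do the work, as an engineer would, in place of code of your own. Each camera call takes 0.05 s, during which the arm holds its last target.

## Working session

There is one attempt and no reset: what is moved stays moved. The work goes in short steps, Python scripts to look and compute and a tool call to move; the robot and the scene stay as the last step left them, time stands still between calls to the robot, and variables do not carry over. Pictures are saved under pics/ and viewed, and the job is handed in when it is done.

Besides the shell and the picture viewer there is one more tool, called after "Call:" in YAML: its name, and indented under it one key for each argument. move_arm: Moves the arm, as the interface text tells. Its arguments: {"type":"object","properties":{"increments":{"type":"array","items":{"type":"array","items":{"type":"array","items":{"type":"number","minimum":-1,"maximum":1}}}}},"required":["increments"]}

```bash
mkdir -p pics; ls; python3 - <<'E'
from bench import robot
import cv2,numpy as np
for n in("scene","top"):
    p,d=robot.snapshot(n); cv2.imwrite(f"pics/{n}0.png",p[:,:,::-1]); np.savez(f"{n}0.npz",p=p,d=d)
    c=robot.camera_params(n); print(n,c, (d>0).mean())
print(robot.get_obs(),robot.tcp_to_tips)
E
```

```text
pics
scene {'mtx': array([[597.30034729,   0.        , 320.6468166 ],
       [  0.        , 597.30034729, 237.8663551 ],
       [  0.        ,   0.        ,   1.        ]]), 'k1': -0.12993473181581947, 'R': array([[ 0.6391484 ,  0.76896094,  0.01372544],
       [ 0.41804284, -0.33238024, -0.84543691],
       [-0.6455459 ,  0.54609747, -0.53389891]]), 't': array([-0.32615436, -0.17673674,  1.68288819])} 0.9849674479166667
top {'mtx': array([[481.49131134,   0.        , 323.76182153],
       [  0.        , 481.49131134, 244.86504957],
       [  0.        ,   0.        ,   1.        ]]), 'k1': 0.03270187641672874, 'R': array([[ 1.55031925e-02, -9.99878375e-01,  1.69878894e-03],
       [-9.96139470e-01, -1.55919949e-02, -8.63889208e-02],
       [ 8.64049013e-02, -3.52926640e-04, -9.96260041e-01]]), 't': array([-0.04804956,  0.57190589,  1.17135248])} 0.996015625
{'time': 0.1, 'joint_positions': array([-1.30312536e+00,  8.78822020e-02,  1.37207184e+00, -1.75266275e-05,
        1.68362127e+00, -1.03116401e-01]), 'qvel': array([-0.00055026, -0.00272784, -0.00273349, -0.00076552,  0.00013387,
       -0.00082439]), 'joint_torque': array([ 1.59794588e-03, -3.41253734e+01, -3.03300691e+01,  7.19425525e-02,
        3.04585544e-02, -1.02465826e-04]), 'tool_pos': array([ 0.19925047, -0.5125325 ,  0.40363611]), 'ee_rot': array([-3.13961874e+00, -1.86755251e-04,  3.70785223e-01]), 'wrist_force': array([ 0.2025421 ,  0.3112373 , -0.33394411]), 'wrist_torque': array([-0.01581034,  0.03043205,  0.00605102]), 'width': 0.0938022707664595} 0.1992
```

View pics/top0.png

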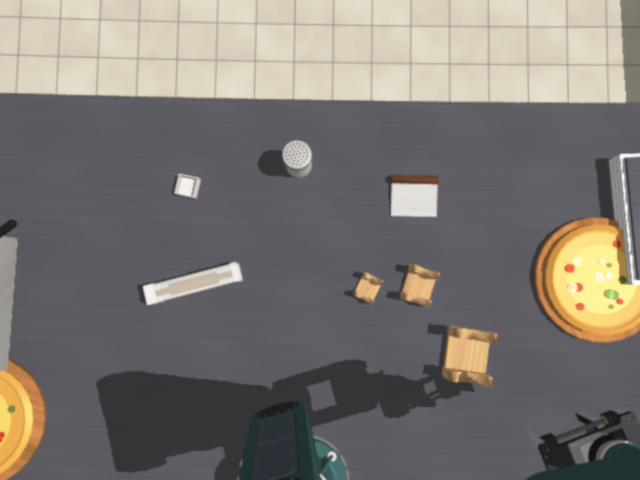

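View pics/scene0.png

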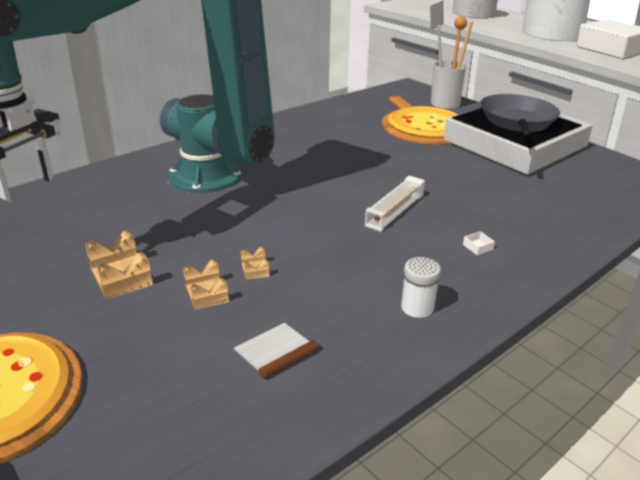

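```bash
cat > h.py <<'E'
import numpy as np,cv2
from bench import robot
C={n:robot.camera_params(n) for n in("scene","top")}
def ray(n,uv):
    c=C[n];m=c["mtx"];uv=np.atleast_2d(np.float64(uv))
    d=np.array([(uv[:,0]-m[0,2])/m[0,0],(uv[:,1]-m[1,2])/m[1,1]]).T
    s=d.copy()
    for _ in range(20): s=d/(1+c["k1"]*(s**2).sum(1,keepdims=True))
    v=np.c_[s,np.ones(len(s))]@c["R"]
    return -c["R"].T@c["t"],v
def onz(n,uv,z):
    o,v=ray(n,uv);return o+v*((z-o[2])/v[:,2])[:,None]
def dep(n,uv,D):
    o,v=ray(n,uv);uv=np.atleast_2d(uv)
    return o+v*np.array([D[int(round(y)),int(round(x))] for x,y in uv])[:,None]
def tri(a,b):
    o1,v1=ray("top",a);o2,v2=ray("scene",b);out=[]
    for p,q in zip(v1,v2):
        s=np.linalg.lstsq(np.c_[p,-q],o2-o1,rcond=None)[0]
        A=o1+p*s[0];B=o2+q*s[1];out.append(np.r_[(A+B)/2,np.linalg.norm(A-B)])
    return np.array(out)
def proj(n,X):
    c=C[n];x=c["R"]@np.asarray(X,float)+c["t"];s=x[:2]/x[2];s=s*(1+c["k1"]*(s@s));return s@np.diag([c["mtx"][0,0],c["mtx"][1,1]])+c["mtx"][:2,2]
def crop(n,p,x,y,w,h,k,name):
    cv2.imwrite("pics/"+name,cv2.resize(p[y:y+h,x:x+w,::-1],None,fx=k,fy=k,interpolation=cv2.INTER_NEAREST))
E
python3 - <<'E'
from h import *
for n,b in (("top",[("tube",135,255,120,60,6),("rest",345,250,160,145,5)]),("scene",[("tube",355,170,80,65,9),("rest",80,225,200,90,4)])):
    f=np.load(n+"0.npz")
    for nm,x,y,w,h,k in b: crop(n,f["p"],x,y,w,h,k,f"{n}_{nm}.png")
E
```

```text
(no output)
```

View pics/top_tube.png

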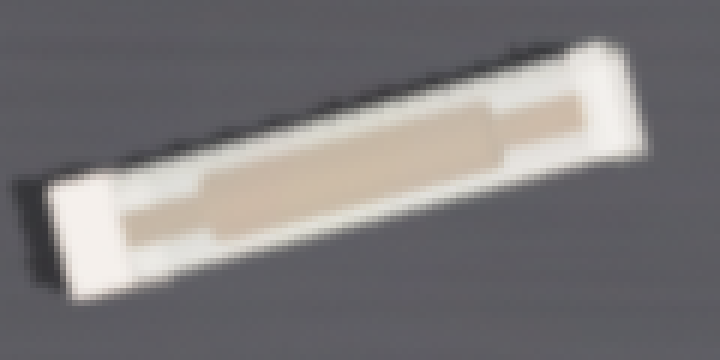

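View pics/scene_tube.png

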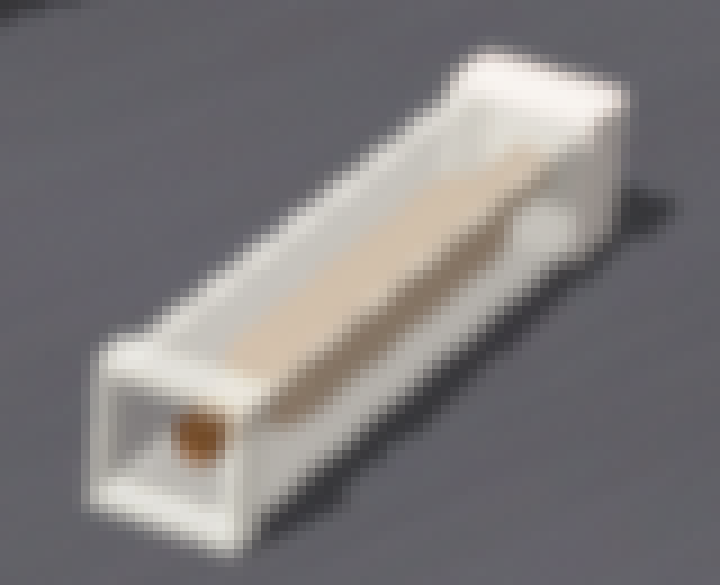

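View pics/top_rest.png

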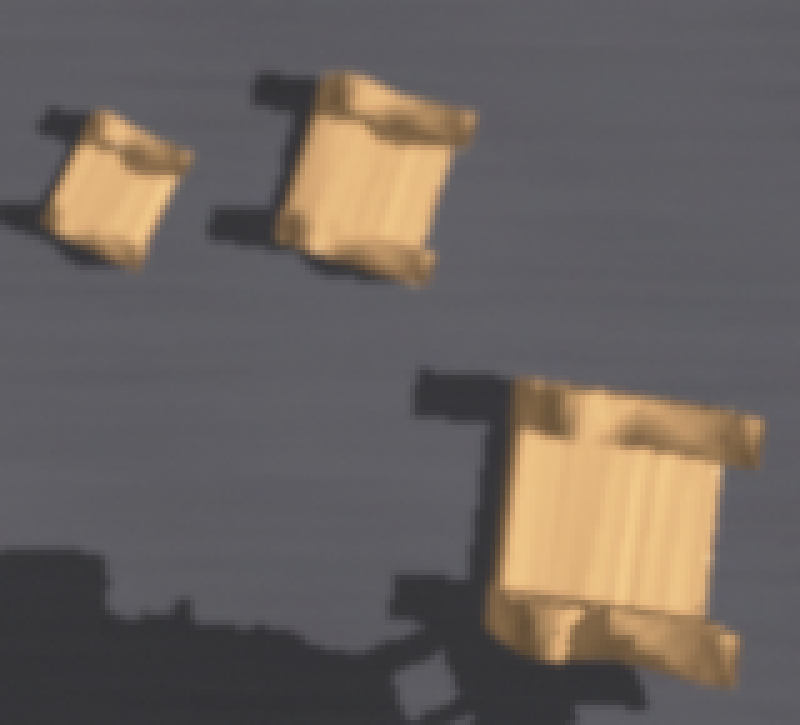

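View pics/scene_rest.png

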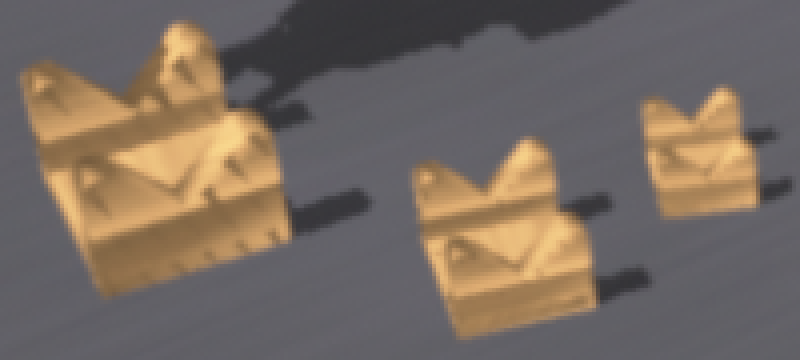

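```bash
cat > meas.py <<'E'
from h import *
def cloud(n,P,D,x,y,w,h):
    v,u=np.mgrid[y:y+h,x:x+w];uv=np.c_[u.ravel(),v.ravel()]
    X=dep(n,uv,D);return uv,X,P[uv[:,1],uv[:,0]].astype(int),D[uv[:,1],uv[:,0]]>0
E
python3 - <<'E'
from meas import *
T=np.load("top0.npz");S=np.load("scene0.npz")
for n,f,b in(("top",T,(130,250,125,65)),("scene",S,(355,170,80,65))):
    uv,X,c,ok=cloud(n,f["p"],f["d"],*b)
    m=ok&(c.min(1)>120)|ok&(X[:,2]>.02)&(c.sum(1)>350)
    print(n,"tube z pct",np.percentile(X[m,2],[5,25,50,75,95]),"counter z",np.median(X[~m,2]))
    if n=="top":
        im=np.zeros((480,640),np.uint8); im[uv[m,1],uv[m,0]]=255
        cs=max(cv2.findContours(im,0,1)[0],key=cv2.contourArea)[:,0,:]
        for z in(.023,.046):
            r=cv2.minAreaRect((onz(n,cs,z)[:,:2]*1000).astype(np.float32));print(z,r,cv2.boxPoints(r).tolist())
    t=ok&(X[:,2]>.03)&(c.min(1)>100)
    r=cv2.minAreaRect((X[t,:2]*1000).astype(np.float32));print("depth rect",r,t.sum())
for n,f,bs in(("top",T,[(348,265,40,42),(395,258,50,50),(435,315,68,75)]),("scene",S,[(236,243,38,38),(180,258,54,52),(82,228,75,70)])):
  for b in bs:
    uv,X,c,ok=cloud(n,f["p"],f["d"],*b)
    m=ok&(c[:,0]-c[:,2]>30)
    r=cv2.minAreaRect((X[m,:2]*1000).astype(np.float32))
    t=m&(X[:,2]>.6*np.percentile(X[m,2],98))
    print(n,b,"rect",r,"zmax",np.percentile(X[m,2],[2,98]).round(4)); print("   tops",cv2.minAreaRect((X[t,:2]*1000).astype(np.float32)))
# triangulated top-of-tube corners
E
```

```text
top tube z pct [0.00151287 0.04156098 0.04362953 0.04552391 0.04770639] counter z -0.0002974663484256457
0.023 ((473.8026123046875, 282.263671875), (52.753692626953125, 243.4719696044922), 15.66085147857666) [[415.5432434082031, 392.3601379394531], [481.2666931152344, 157.92672729492188], [532.06201171875, 172.16720581054688], [466.3385314941406, 406.6006164550781]]
0.046 ((473.7145080566406, 276.077880859375), (51.737030029296875, 238.7798309326172), 15.66085147857666) [[416.5779113769531, 384.0526123046875], [481.0347595214844, 154.1371307373047], [530.85107421875, 168.1031494140625], [466.3942565917969, 398.01861572265625]]
depth rect ((473.3258056640625, 280.1648864746094), (46.4904670715332, 229.77154541015625), 16.20155906677246) 1744
scene tube z pct [0.00119699 0.01582254 0.04063218 0.04472705 0.04723247] counter z 0.0007845814567707943
depth rect ((474.0464782714844, 278.1390686035156), (49.05768585205078, 234.18417358398438), 15.124560356140137) 947
top (348, 265, 40, 42) rect ((469.2492980957031, -151.37753295898438), (56.17761993408203, 67.60043334960938), 64.168411254882
[... 739 characters left out ...]
915527344, 109.6199722290039), 64.5906753540039) zmax [0.0001 0.0376]
   tops ((468.4016418457031, -152.08517456054688), (51.208492279052734, 70.29879760742188), 64.4158935546875)
scene (180, 258, 54, 52) rect ((440.7004089355469, -264.346435546875), (77.04631805419922, 168.75921630859375), 72.86381530761719) zmax [0.0009 0.0506]
   tops ((475.1481018066406, -277.7823486328125), (72.01292419433594, 93.72518920898438), 73.98269653320312)
scene (82, 228, 75, 70) rect ((253.3065643310547, -374.5502014160156), (125.24475860595703, 255.17193603515625), 81.92453002929688) zmax [0.0009 0.0729]
   tops ((311.1757507324219, -394.3686218261719), (102.25959777832031, 132.7666015625), 81.92453002929688)
```

Rest candidates in the top view are small (368,288), middle (420,285) and large (468,355). The middle one measures 86 x 70 x 50 mm at (0.477, -0.2755) with its axis at -17°, so I'm using it. There is only one tube, at (192,283) in the top view. Its mouth is the right end (235,272), because the scene crop shows the pin tip in the open end there. Tube centre is about (0.4735, 0.279), and the mouth points at -74°.

Call:
move_arm:
  increments:
    - [[1,0.387,-0.447,0,0,0,0],[1,0.774,-0.894,0,0,0,0],[1,0.774,-0.894,0,0,0,0]]

```text
time: 0.35
tool_pos: [0.2393, -0.3998, 0.4035]
ee_rot: [-3.139, -0.001, 0.37]
wrist_force: [0.9, -0.3, 0.3]
width: 0.0944
```

Call:
move_arm:
  increments:
    - [[1,0.774,-0.894,0,0,0,0],[1,0.774,-0.894,0,0,0,0],[1,0.774,-0.894,0,0,0,0]]

```text
time: 0.6
tool_pos: [0.2789, -0.2876, 0.4041]
ee_rot: [-3.141, -0.0, 0.371]
wrist_force: [-0.5, -0.2, -0.2]
width: 0.0938
```

Call:
move_arm:
  increments:
    - [[1,0.774,-0.894,0,0,0,0],[1,0.774,-0.894,0,0,0,0],[1,0.774,-0.894,0,0,0,0]]

```text
time: 0.85
tool_pos: [0.3185, -0.1762, 0.4044]
ee_rot: [-3.141, -0.0, 0.371]
wrist_force: [-0.1, -0.4, 0.1]
width: 0.094
```

Call:
move_arm:
  increments:
    - [[1,0.774,-0.894,0,0,0,0],[1,0.774,-0.894,0,0,0,0],[1,0.774,-0.894,0,0,0,0]]

```text
time: 1.1
tool_pos: [0.3582, -0.0647, 0.4045]
ee_rot: [-3.141, -0.0, 0.371]
wrist_force: [-0.3, 0.2, 0.1]
width: 0.0942
```

```bash
cat >> h.py <<'E'
from scipy.spatial.transform import Rotation as Ro
def goal(G,yaw,tilt=0.,L=.18):
    "grasp point G, tool x heading yaw, tilt raises tool x"
    R=Ro.from_euler('ZYX',[yaw,0,np.pi])*Ro.from_rotvec([0,tilt,0])
    return np.array(G)-L*R.as_matrix()[:,2],R
def inc(p,R,G,yaw,tilt=0.):
    P,Q=goal(G,yaw,tilt)
    return np.r_[R.inv().apply(P-p)/.1,(R.inv()*Q).as_rotvec()/(np.pi/2)].round(3)
def now():
    o=robot.get_obs();return o["tool_pos"],Ro.from_euler('xyz',o["ee_rot"]),o
E
python3 - <<'E'
from h import *
p,R,o=now();print(o["time"],p,R.as_euler('xyz'),o["joint_positions"].round(3),o["wrist_force"])
print(inc(p,R,[.4768,.2675,.146],np.deg2rad(105.8)))
f=np.load("top0.npz");print("scraper",onz("top",[(390,176),(438,176),(390,217),(438,217)],0.0)); print("shaker",onz("top",(300,172),0))
E
```

```text
1.1 [ 0.35815723 -0.06472068  0.40446879] [-3.14138686e+00 -4.90793696e-04  3.71458244e-01] [-0.335 -0.341  1.752  0.     1.73   0.864] [-0.30805652  0.18702221  0.13630242]
[ 2.311 -2.665  0.786  0.    -0.    -0.939]
scraper [[ 0.75467756 -0.20627861  0.        ]
 [ 0.75641286 -0.32908004  0.        ]
 [ 0.64861861 -0.20675778  0.        ]
 [ 0.6504528  -0.32871667  0.        ]]
shaker [[0.76152431 0.02476264 0.        ]]
```

Call:
move_arm:
  increments:
    - [[1,0.77,-0.888,0,0,0,0],[1,0.77,-0.888,0,0,0,0],[1,0.77,-0.888,0,0,0,0]]

```text
time: 1.35
tool_pos: [0.3978, 0.0462, 0.4044]
ee_rot: [-3.141, -0.0, 0.372]
wrist_force: [0.9, -0.9, 0.4]
width: 0.0944
```

Call:
move_arm:
  increments:
    - [[1,0.77,-0.888,0,0,0,0],[1,0.77,-0.888,0,0,0,0],[1,0.77,-0.888,0,0,0,0]]

```text
time: 1.6
tool_pos: [0.4375, 0.1569, 0.4041]
ee_rot: [-3.141, 0.0, 0.372]
wrist_force: [0.4, -1.4, 0.6]
width: 0.0938
```

Call:
move_arm:
  increments:
    - [[1,0.77,-0.888,0,0,0,-0.6],[1,0.77,-0.888,0.0,0,0,-0.6],[1,0.77,-0.888,0.3,0,0,-0.6],[1,0.77,-0.888,0.5,0,0,-0.6],[1,0.77,-0.888,0.7,0,0,-0.6],[1,0.77,-0.888,0.785,0,0,-0.6],[1,0.77,-0.888,0.785,0,0,-0.6],[1,0.77,-0.888,0.785,0,0,-0.6]]

```text
time: 2.27
tool_pos: [0.4766, 0.2649, 0.3239]
ee_rot: [-3.138, 0.003, 1.319]
wrist_force: [0.2, -0.3, 0.6]
width: 0.0944
```

Call:
move_arm:
  increments:
    - [[1,0,0,0,0,0,-0.339],[1,0,0,0,0,0,-0.339],[1,0,0,0,0,0,-0.339],[1,0,0,0,0,0,-0.339],[1,0,0,0,0,0,-0.339],[1,0,0,0,0,0,-0.339]]

```text
time: 2.77
tool_pos: [0.4769, 0.2648, 0.3255]
ee_rot: [-3.14, 0.0, 1.846]
wrist_force: [0.2, 0.2, -0.1]
width: 0.0938
```

```bash
python3 - <<'E'
from h import *
p,R,o=now();print(o["time"],p,R.as_euler('xyz'),o["joint_positions"].round(3))
P,D=robot.snapshot("scene");cv2.imwrite("pics/s1.png",P[:,:,::-1])
P,D=robot.snapshot("top");crop("top",P,100,180,200,150,4,"t1.png")
print(inc(p,R,[.4768,.2675,.026],np.deg2rad(105.8)))
E
```

```text
2.7667 [0.47690466 0.26478468 0.32548978] [-3.14033133e+00  2.56217173e-04  1.84616274e+00] [ 0.403  0.107  1.507 -0.     1.529  0.128]
[ 2.700e-02  8.000e-03  1.195e+00 -1.000e-03  0.000e+00 -0.000e+00]
```

View pics/s1.png

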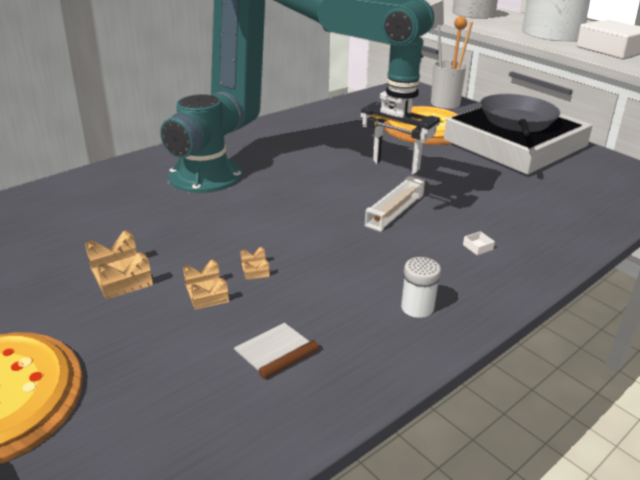

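View pics/t1.png

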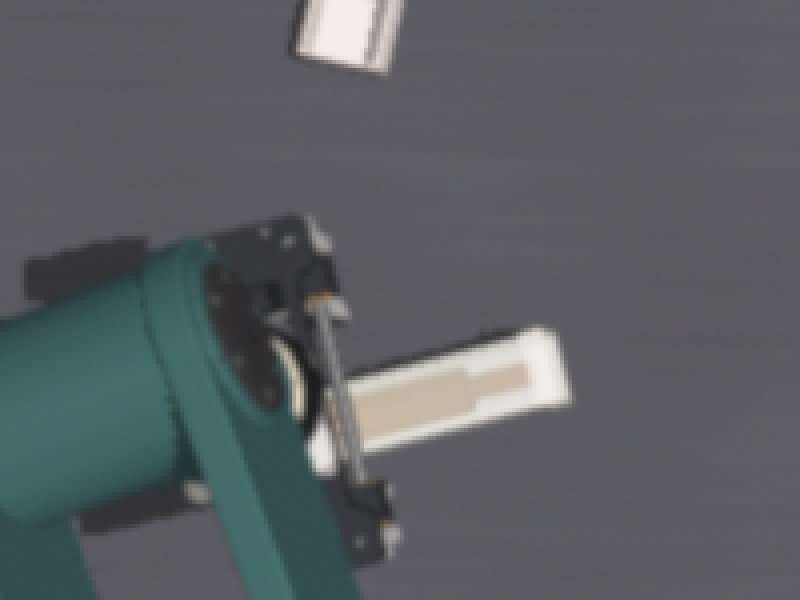

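The s1 view shows the gripper centred across the tube at about (400,200). The t1 crop shows the tool in line with the tube, with nothing disturbed. I'm descending and gripping.

Call:
move_arm:
  increments:
    - [[1,0.013,0.004,0.3,0,0,0],[1,0.027,0.008,0.6,0,0,0],[1,0.027,0.008,0.9,0,0,0],[1,0.027,0.008,0.9,0,0,0]]

```text
time: 3.2
tool_pos: [0.4746, 0.2666, 0.2292]
ee_rot: [-3.128, 0.002, 1.845]
wrist_force: [-0.9, -0.1, -0.8]
width: 0.0943
```

Call:
move_arm:
  increments:
    - [[1,0,0,0.15,0,0,0],[1,0,0,0.295,0,0,0],[1,0,0,0.295,0,0,0],[0.3,0,0,0.295,0,0,0],[0.3,0,0,0.295,0,0,0],[0.3,0,0,0.295,0,0,0],[0.3,0,0,0.295,0,0,0],[0.3,0,0,0.295,0,0,0]]

```text
time: 3.87
tool_pos: [0.4774, 0.2678, 0.2077]
ee_rot: [3.14, -0.0, 1.846]
wrist_force: [-0.4, 0.7, -1.0]
width: 0.0637
```

Call:
move_arm:
  increments:
    - [[0.3,0,0,0,0,0,0],[0.3,0,0,0,0,0,0],[0.3,0,0,0,0,0,0],[0.3,0,0,0,0,0,0]]

```text
time: 4.2
tool_pos: [0.4771, 0.2676, 0.2067]
ee_rot: [3.142, 0.0, 1.846]
wrist_force: [0.2, -1.0, -0.1]
width: 0.0421
```

```bash
python3 - <<'E'
from h import *
p,R,o=now();print(o["time"],p,R.as_euler('xyz'),o["joint_positions"].round(3),o["wrist_force"],o["width"])
P,D=robot.snapshot("scene");crop("scene",P,330,120,120,120,5,"s2.png")
E
```

```text
4.2 [0.47707277 0.26764385 0.20672126] [3.14157797e+00 6.84334578e-05 1.84573487e+00] [ 0.408  0.204  1.645 -0.     1.293  0.133] [ 0.20396679 -0.96771515 -0.08837135] 0.042106174098889775
```

View pics/s2.png

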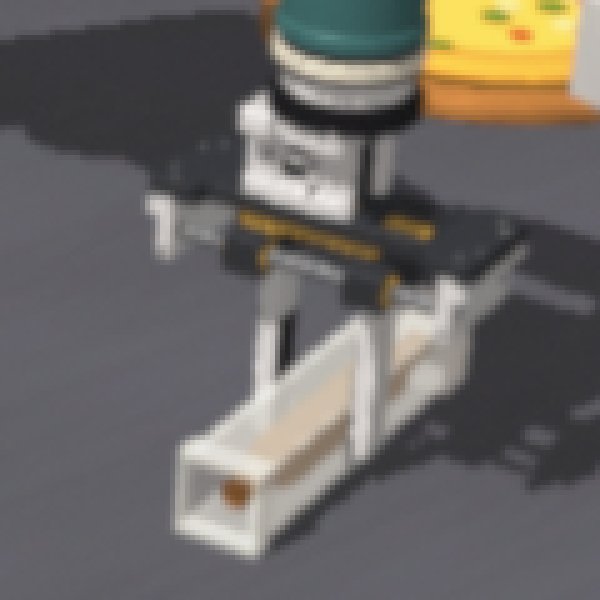

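Call:
move_arm:
  increments:
    - [[0.2,0,0,0,0,0,0],[0.2,0,0,0,0,0,0],[0.2,0,0,-0.06,0,0,0],[0.2,-0.105,0,-0.14,0,0.039,0],[0.2,-0.209,0,-0.18,0,0.078,0],[0.2,-0.415,0,-0.256,0,0.156,0],[0.2,-0.415,0,-0.256,0,0.156,0],[0.2,-0.415,0,-0.256,0,0.156,0]]

```text
time: 4.92
tool_pos: [0.4888, 0.2266, 0.2324]
ee_rot: [3.142, -0.242, 1.842]
wrist_force: [0.4, 0.0, -1.9]
width: 0.0419
```

```bash
python3 - <<'E'
from h import *
p,R,o=now();print(o["time"],p,R.as_euler('xyz'),o["joint_positions"].round(3),o["wrist_force"],o["width"])
M=R.as_matrix();print("tilt",np.rad2deg(np.arcsin(M[2,0])),"G",p+.18*M[:,2])
P,D=robot.snapshot("scene");crop("scene",P,330,120,120,120,5,"s3.png")
E
```

```text
4.9167 [0.48883413 0.22655642 0.2323632 ] [ 3.14151438 -0.24229418  1.84241222] [ 0.261  0.156  1.655  0.249  1.34  -0.069] [ 0.39326083  0.04893187 -1.85566179] 0.04191301906490341
tilt 13.882433664412433 G [0.477261   0.26816437 0.05762098]
```

View pics/s3.png

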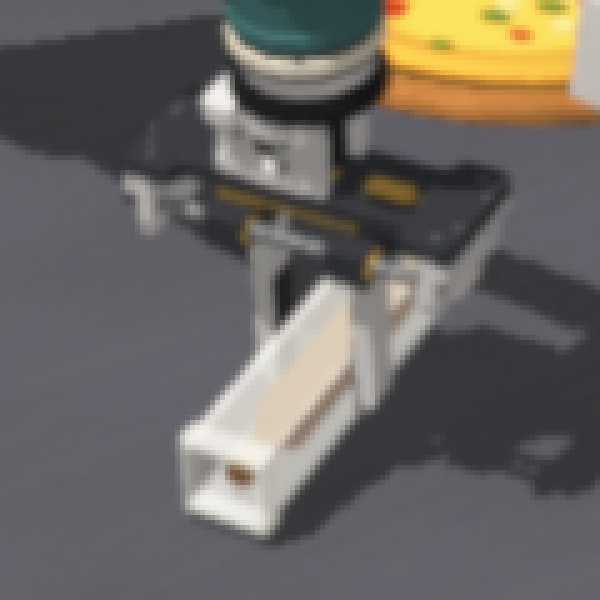

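```bash
python3 - <<'E'
from h import *
p,R,o=now()
m=np.array([np.cos(1.842-np.pi),np.sin(1.842-np.pi)])
for th,gz in((18,.0595),(21,.0640),(25,.0712),(28,.0778),(32,.0852),(35,.0912)):
    g=np.array([.4772,.2680]); print(th,inc(p,R,[*g,gz],1.842,np.deg2rad(th)).tolist())
E
```

```text
18 [-0.134, 0.001, -0.02, -0.001, 0.046, 0.001]
21 [-0.217, 0.001, -0.055, -0.001, 0.079, 0.001]
25 [-0.324, 0.001, -0.105, -0.001, 0.123, 0.001]
28 [-0.4, 0.0, -0.148, -0.001, 0.157, 0.001]
32 [-0.503, 0.0, -0.185, -0.001, 0.201, 0.001]
35 [-0.578, -0.0, -0.212, -0.001, 0.235, 0.001]
```

Call:
move_arm:
  increments:
    - [[0.2,-0.134,0,-0.02,0,0.046,0],[0.2,-0.217,0,-0.055,0,0.079,0],[0.2,-0.324,0,-0.105,0,0.123,0],[0.2,-0.4,0,-0.148,0,0.157,0],[0.2,-0.503,0,-0.185,0,0.201,0],[0.2,-0.578,0,-0.212,0,0.235,0],[0.2,-0.578,0,-0.212,0,0.235,0],[0.2,-0.578,0,-0.212,0,0.235,0]]

```text
time: 5.63
tool_pos: [0.5048, 0.1694, 0.2381]
ee_rot: [-3.139, -0.611, 1.845]
wrist_force: [-0.6, -0.7, -1.0]
width: 0.0418
```

Call:
move_arm:
  increments:
    - [[0.2,0,0,0,0,0,0],[0.2,0,0,0,0,0,0]]

```text
time: 5.8
tool_pos: [0.5046, 0.1699, 0.2386]
ee_rot: [-3.141, -0.613, 1.847]
wrist_force: [-0.3, 0.3, -1.1]
width: 0.0417
```

```bash
python3 - <<'E'
from h import *
p,R,o=now();print(o["time"],p,R.as_euler('xyz'),o["wrist_force"],o["width"])
M=R.as_matrix();print("tilt",np.rad2deg(np.arcsin(M[2,0])),"G",p+.18*M[:,2])
P,D=robot.snapshot("scene");crop("scene",P,330,120,120,120,5,"s4.png")
E
```

```text
5.8 [0.50455322 0.16988674 0.2386272 ] [-3.14092083 -0.61262155  1.84721397] [-0.30142941  0.26037926 -1.06501354] 0.04168542527677506
tilt 35.10062929159369 G [0.4761899  0.26942724 0.09136142]
```

View pics/s4.png

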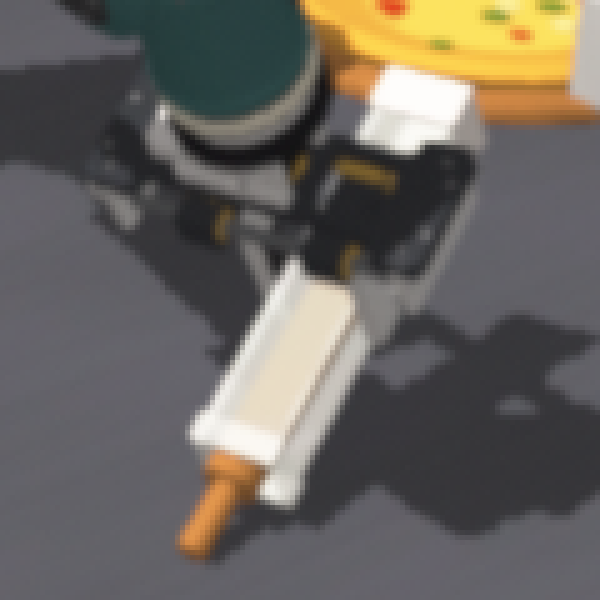

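```bash
python3 - <<'E'
from h import *
p,R,o=now();M=R.as_matrix();G=p+.18*M[:,2]
P,D=robot.snapshot("scene");T,DT=robot.snapshot("top")
np.savez("s4.npz",P=P,D=D,T=T,DT=DT)
crop("scene",P,360,200,40,40,15,"s5.png");crop("top",T,180,230,100,75,8,"t5.png")
mo=G-.102*M[:,0]+.0037*M[:,2];print("pred mouth",mo,proj("scene",mo),proj("top",mo))
for q in (.03,.036,.045,.055): 
    X=mo-q*M[:,0]+.003*M[:,2];print(q,X,proj("scene",X),proj("top",X))
E
```

```text
pred mouth [0.49842727 0.19121066 0.02979003] [378.19108729 214.3671642 ] [229.56084148 273.29228553]
0.03 [0.50465283 0.16926526 0.01007603] [372.98986933 225.24468302] [239.96822877 271.14554652]
0.036 [0.50599242 0.16454415 0.00662398] [371.8839412 227.317864 ] [242.10805398 270.6828722 ]
0.045 [0.5080018  0.15746249 0.0014459 ] [370.21981591 230.43679368] [245.29366359 269.99409795]
0.055 [ 0.51023445  0.14959398 -0.00430752] [368.36343446 233.91513013] [248.79972503 269.23606544]
```

View pics/s5.png

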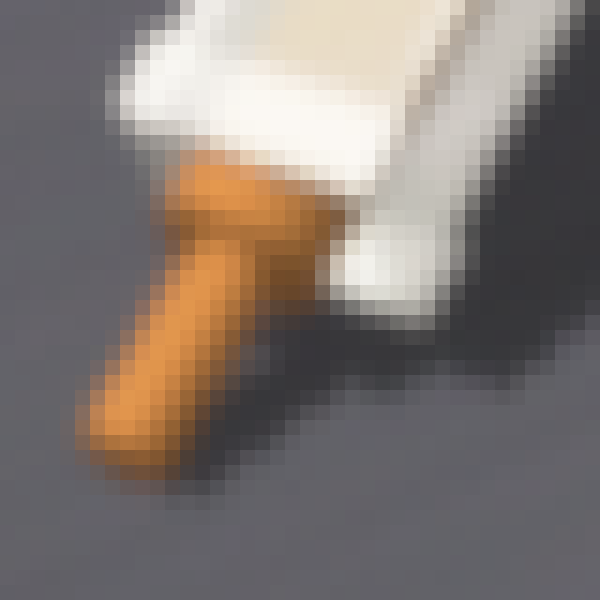

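View pics/t5.png

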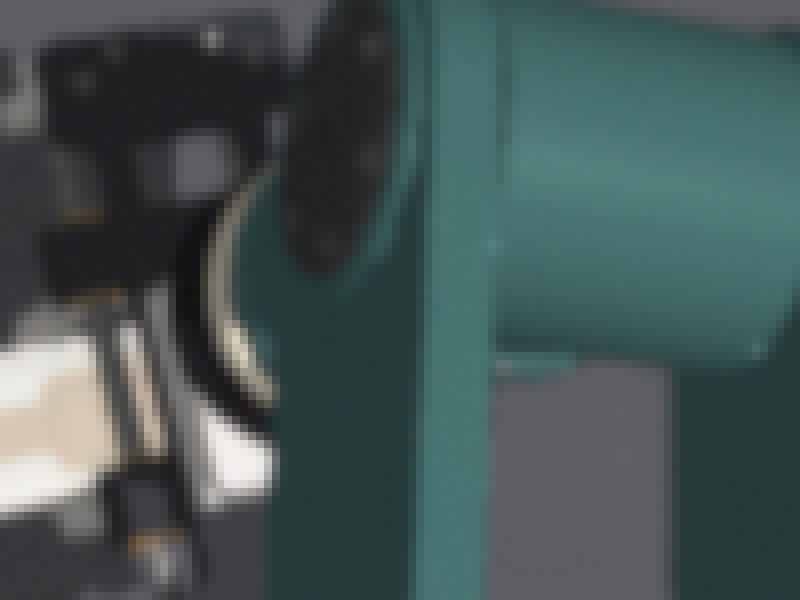

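```bash
python3 - <<'E'
from h import *
p,R,o=now();M=R.as_matrix();G=p+.18*M[:,2]
for d in(0,3,6):
  th=np.deg2rad(d)
  # tube rotated about grasp by extra tilt d
  M2=M@Ro.from_rotvec([0,th,0]).as_matrix()
  mo=G-.102*M2[:,0]+.0037*M2[:,2]
  for sy in(-1,1):
    for sz in(-1,1):
      print(d,sy,sz,((proj("scene",mo+.023*(sy*M2[:,1]+sz*M2[:,2]))-[359.5,199.5])*15).round(0),end=" ")
  bo=G+.126*M2[:,0]+.0037*M2[:,2]
  print("boot top",[((proj("scene",bo+.023*(sy*M2[:,1]-M2[:,2]))-[329.5,119.5])*5).round(0).tolist() for sy in(-1,1)])
S=np.load("s4.npz")
# tip/pin depth
for uv in((368,227),(370,224),(373,218),(374,213),(380,208),(372,206)): print(uv,dep("scene",uv,S["D"]),S["P"][uv[1],uv[0]])
E
```

```text
0 -1 -1 [123. 113.] 0 -1 1 [192. 248.] 0 1 -1 [372. 197.] 0 1 1 [436. 331.] boot top [[392.0, 66.0], [474.0, 87.0]]
3 -1 -1 [129. 134.] 3 -1 1 [204. 256.] 3 1 -1 [377. 217.] 3 1 1 [447. 339.] boot top [[388.0, 60.0], [471.0, 82.0]]
6 -1 -1 [135. 153.] 6 -1 1 [216. 261.] 6 1 -1 [383. 237.] 6 1 1 [459. 344.] boot top [[385.0, 55.0], [467.0, 76.0]]
(368, 227) [[0.50973971 0.14730813 0.01579755]] [225 149  77]
(370, 224) [[0.512889   0.15021238 0.024554  ]] [224 149  76]
(373, 218) [[0.50287444 0.16939629 0.02952971]] [224 149  77]
(374, 213) [[0.50365919 0.17082791 0.04324086]] [218 142  73]
(380, 208) [[0.50752938 0.18624345 0.05331228]] [251 248 243]
(372, 206) [[0.48665461 0.17986224 0.0518222 ]] [239 236 232]
```

Call:
move_arm:
  increments:
    - [[0.2,-0.04,0,0,0,0,0],[0.2,-0.08,0,0,0,0,0],[0.2,-0.125,0,0,0,0,0],[0.2,-0.125,0,0,0,0,0],[0.2,-0.125,0,0,0,0,0]]

```text
time: 6.37
tool_pos: [0.508, 0.1584, 0.2314]
ee_rot: [-3.141, -0.613, 1.845]
wrist_force: [-0.2, -0.7, -0.2]
width: 0.0417
```

```bash
python3 - <<'E'
from h import *
p,R,o=now();M=R.as_matrix();G=p+.18*M[:,2]
print(o["time"],p,G,np.rad2deg(np.arcsin(M[2,0])),o["wrist_force"],o["width"])
P,D=robot.snapshot("scene");crop("scene",P,350,195,50,50,12,"s6.png")
mo=G-.102*M[:,0]+.0037*M[:,2];print("pred mouth",mo)
for q in (.03,.04,.05): 
    X=mo-q*M[:,0]+.00*M[:,2];print(q,X,(proj("scene",X)-[349.5,194.5])*12)
yaw=np.arctan2(M[1,0],M[0,0]);mh=-np.array([np.cos(yaw),np.sin(yaw)])
# mouth z = Gz-.102s-.0037c ; want 23c+3.5
for th in(30,25,20,15,10,5,0):
    t=np.deg2rad(th);gz=.023*np.cos(t)+.0035+.102*np.sin(t)+.0037*np.cos(t)
    if th==0: gz=.0267+.003
    print(th,gz,inc(p,R,[*(G[:2]),gz],yaw,t).tolist())
E
```

```text
6.3667 [0.50796691 0.15838436 0.23137437] [0.47989768 0.2581158  0.08418144] 35.140954630153104 [-0.22792814 -0.71933405 -0.1782774 ] 0.04170083547407932
pred mouth [0.50187963 0.17986509 0.02244564]
0.03 [0.5085146  0.15624722 0.00517794] [247.10533532 418.4157859 ]
0.04 [ 0.51072626  0.14837459 -0.00057796] [224.6930748  460.19165505]
0.05 [ 0.51293792  0.14050197 -0.00633386] [202.1876702  502.12960767]
30 0.0776228782810445 [0.124, -0.0, 0.061, -0.0, -0.057, 0.0]
25 0.0708054806114299 [0.24, -0.0, 0.138, -0.0, -0.113, 0.0]
20 0.06347584759420195 [0.351, -0.0, 0.232, -0.0, -0.168, 0.0]
15 0.05568976216237524 [0.456, -0.0, 0.343, -0.0, -0.224, 0.0]
10 0.04750648112745285 [0.554, -0.0, 0.47, -0.0, -0.279, 0.0]
5 0.03898828419931074 [0.644, -0.0, 0.613, -0.0, -0.335, 0.0]
0 0.0297 [0.722, -0.0, 0.774, -0.0, -0.39, 0.0]
```

View pics/s6.png

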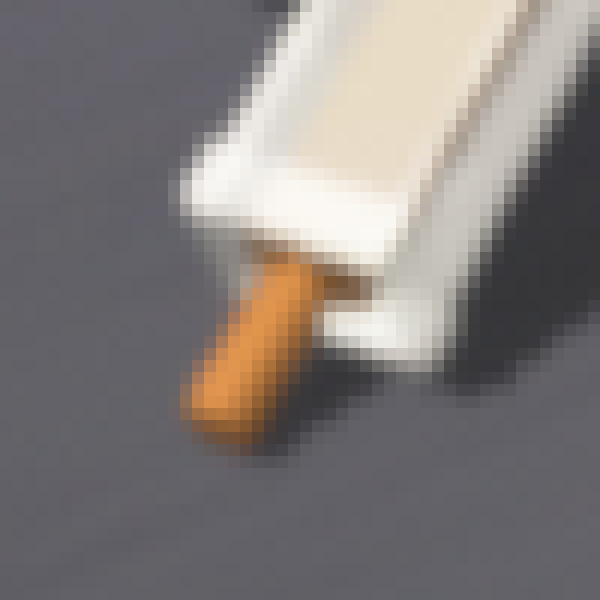

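The s6 crop shows the handle out and the barrel just inside the mouth. The tip is at crop (225,425), which puts the protrusion at about 34 mm. I'm levelling the tube now.

Call:
move_arm:
  increments:
    - [[0.2,0.124,0,0.061,0,-0.057,0],[0.2,0.24,0,0.138,0,-0.113,0],[0.2,0.351,0,0.232,0,-0.168,0],[0.2,0.456,0,0.343,0,-0.224,0],[0.2,0.554,0,0.47,0,-0.279,0],[0.2,0.644,0,0.613,0,-0.335,0],[0.2,0.722,0,0.774,0,-0.39,0],[0.2,0.722,0,0.774,0,-0.39,0]]

```text
time: 7.08
tool_pos: [0.4776, 0.2612, 0.2079]
ee_rot: [-3.137, -0.001, 1.85]
wrist_force: [-1.2, -0.2, -2.0]
width: 0.042
```

Call:
move_arm:
  increments:
    - [[0.2,0,0,0,0,0,0],[0.2,0,0,0,0,0,0]]

```text
time: 7.25
tool_pos: [0.4796, 0.2583, 0.2098]
ee_rot: [-3.141, -0.003, 1.846]
wrist_force: [-0.7, 0.7, -2.5]
width: 0.0419
```

```bash
python3 - <<'E'
from h import *
p,R,o=now();M=R.as_matrix();G=p+.18*M[:,2]
print(o["time"],p,G,np.rad2deg(np.arcsin(M[2,0])),o["wrist_force"],o["width"])
P,D=robot.snapshot("scene");crop("scene",P,350,145,90,90,7,"s7.png")
T,D=robot.snapshot("top");crop("top",T,170,230,100,75,8,"t7.png")
E
```

```text
7.25 [0.47963959 0.25828291 0.20979678] [0.47932667 0.25878248 0.02979775] 0.18008237311907047 [-0.71739446  0.66990161 -2.5238179 ] 0.0418711066253071
```

View pics/s7.png

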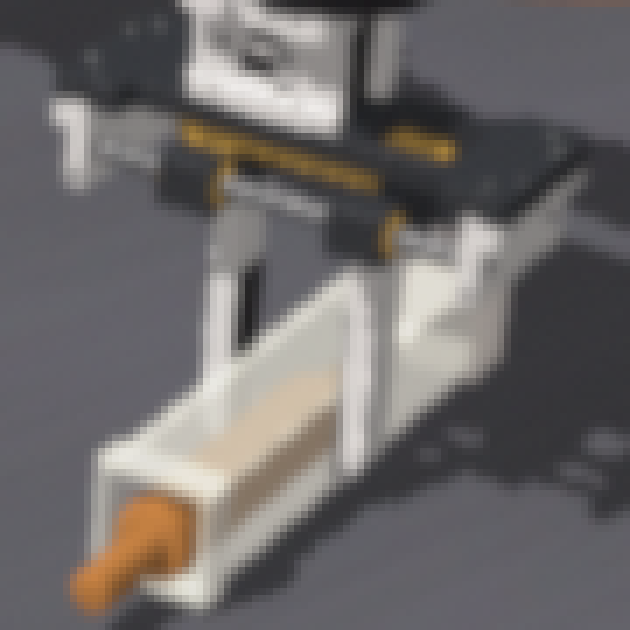

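View pics/t7.png

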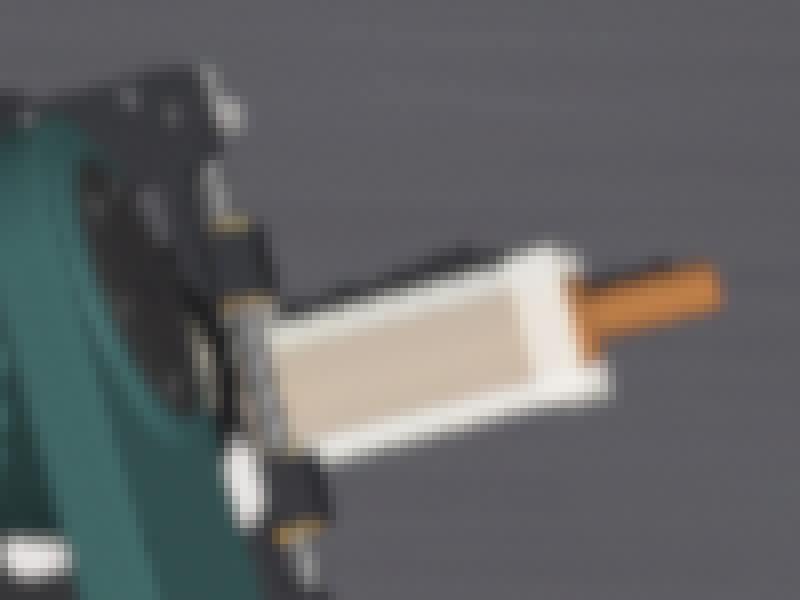

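The t7 and s7 views show the tube level and the handle fully out (top crop tip at (720,285)). The shoulder is within a few mm of the mouth, so the protrusion is about 43 mm and the barrel is in the bore. I'm lowering 3 mm, releasing and rising.

Call:
move_arm:
  increments:
    - [[0.2,0,0,0.02,0,-0.002,0],[0.2,0,0,0.032,0,-0.002,0],[0.2,0,0,0.032,0,-0.002,0],[0.2,0,0,0.032,0,-0.002,0],[0.8,0,0,0.032,0,-0.002,0],[0.8,0,0,0.032,0,-0.002,0],[0.8,0,0,0.032,0,-0.002,0],[0.8,0,0,0.032,0,-0.002,0]]

```text
time: 8.02
tool_pos: [0.4796, 0.2588, 0.2069]
ee_rot: [3.141, 0.002, 1.846]
wrist_force: [-0.8, 0.0, -0.6]
width: 0.0652
```

Call:
move_arm:
  increments:
    - [[0.8,0,0,0,0,0,0],[0.8,0,0,-0.3,0,0,0],[0.8,0,0,-0.6,0,0,0],[0.8,0.3,0,-0.9,0,0,0],[0.8,0.7,0,-0.9,0,0,0],[0.8,1,0,-0.9,0,0,0],[0.8,1,0,-0.9,0,0,0]]

```text
time: 8.6
tool_pos: [0.4508, 0.3592, 0.2977]
ee_rot: [3.14, -0.002, 1.851]
wrist_force: [0.3, -1.2, 0.5]
width: 0.0752
```

```bash
python3 - <<'E'
from h import *
p,R,o=now();M=R.as_matrix();G=p+.18*M[:,2]
print(o["time"],p,G,np.rad2deg(np.arcsin(M[2,0])),o["wrist_force"],o["width"])
P,D=robot.snapshot("scene");crop("scene",P,350,145,90,90,7,"s8.png")
T,DT=robot.snapshot("top");crop("top",T,140,240,130,75,6,"t8.png");np.savez("r8.npz",P=P,D=D,T=T,DT=DT)
E
```

```text
8.6 [0.45081757 0.35920515 0.29770282] [0.45106922 0.35964514 0.11770353] 0.112446822901588 [ 0.3258087  -1.24372117  0.48010605] 0.07522580591752896
```

View pics/s8.png

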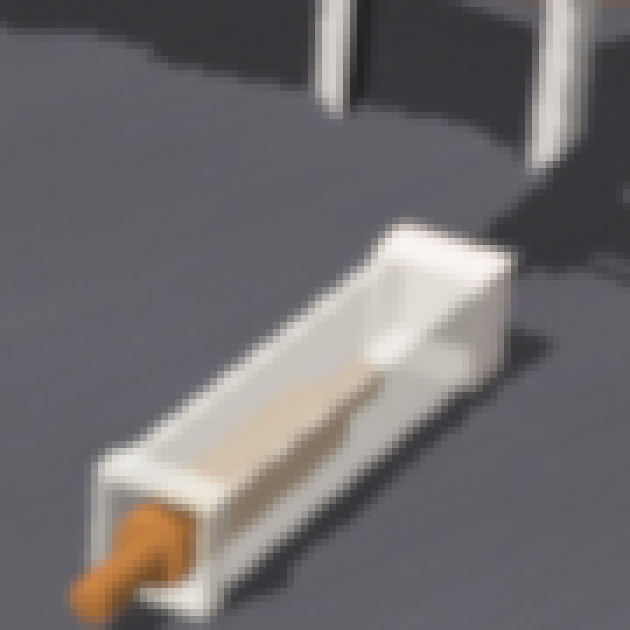

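View pics/t8.png

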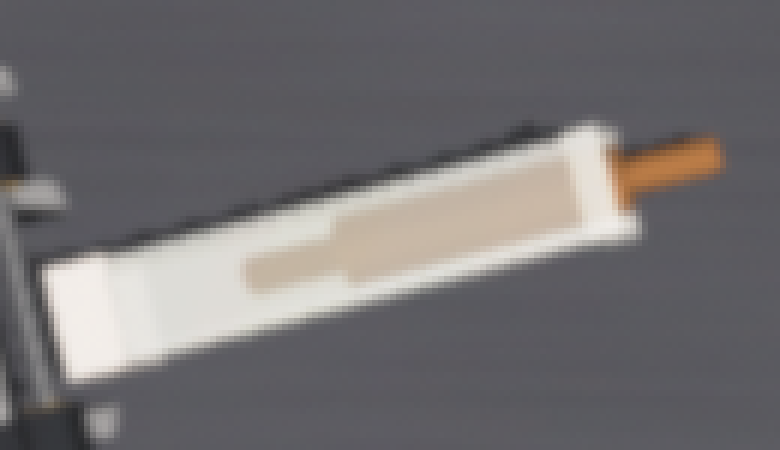

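```bash
python3 - <<'E'
from meas import *
f=np.load("r8.npz")
def om(P,x,y,w,h):
    m=np.zeros(P.shape[:2],bool);q=P[y:y+h,x:x+w].astype(int);m[y:y+h,x:x+w]=(q[:,:,0]-q[:,:,2]>55)&(q[:,:,0]>110);return m
mt=om(f["T"],235,250,40,40);v,u=np.nonzero(mt);uv=np.c_[u,v]
X=onz("top",uv,.02);print("n",len(uv))
d=np.array([np.cos(np.deg2rad(-74.2)),np.sin(np.deg2rad(-74.2))])
s=X[:,:2]@d;w=X[:,:2]@[-d[1],d[0]]
print("s range",s.min(),s.max())
for a in np.arange(s.max()-.048,s.max(),.004):
    k=(s>=a)&(s<a+.004);print(round(a,3),k.sum(),w[k].min().round(4),w[k].max().round(4),w[k].mean().round(4))
h=(s>s.max()-.036);c=X[h,:2].mean(0);vt=cv2.fitLine(X[h,:2].astype(np.float32),2,0,.01,.01).ravel();print("handle mid",c,"dir",np.rad2deg(np.arctan2(vt[1],vt[0])))
print("tip",d*s.max()+np.array([-d[1],d[0]])*w[h].mean())
# two-view tip: scene
ms=om(f["P"],355,205,30,35);v,u=np.nonzero(ms);print("scene orange",u.min(),u.max(),v.min(),v.max())
ends=lambda uv:uv
tt=uv[s>s.max()-.006].mean(0); 
uvs=np.c_[u,v];bot=uvs[(uvs[:,0]<366)].mean(0)
print(tt,bot,tri([tt],[bot]))
Xd=dep("top",uv[h],f["DT"]);print("top-depth surf z",np.percentile(Xd[:,2],[10,50,90]))
Xs=dep("scene",uvs,f["D"]);print("scene-depth z pct",np.percentile(Xs[:,2],[5,50,95]))
# mouth
uvt,Xt,c2,ok=cloud("top",f["T"],f["DT"],140,240,120,80)
t=ok&(Xt[:,2]>.03)&(c2.min(1)>100);r=cv2.minAreaRect((Xt[t,:2]*1000).astype(np.float32));print(r,cv2.boxPoints(r).tolist())
E
```

```text
n 120
s range -0.019553400817554398 0.02597387401081403
-0.022 6 0.5221 0.5426 0.5325
-0.018 16 0.5215 0.5444 0.5325
-0.014 10 0.5257 0.5414 0.5338
-0.01 11 0.5268 0.5401 0.5336
-0.006 9 0.5262 0.5388 0.5328
-0.002 10 0.5273 0.5406 0.5339
0.002 10 0.526 0.5393 0.5326
0.006 10 0.5278 0.5404 0.5336
0.01 10 0.5265 0.5398 0.5327
0.014 8 0.5283 0.5392 0.5338
0.018 11 0.527 0.5403 0.5338
0.022 8 0.5263 0.539 0.5327
handle mid [0.5152843  0.13780158] dir -74.18468
tip [0.52025812 0.12022446]
scene orange 360 377 217 233
[258.14285714 265.35714286] [363.02439024 229.24390244] [[0.51901484 0.12222871 0.02352894 0.00069226]]
top-depth surf z [0.02038823 0.02555706 0.02844427]
scene-depth z pct [0.01687066 0.02683178 0.03461283]
((499.45367431640625, 280.65191650390625), (125.97030639648438, 232.79794311523438), 24.3015079498291) [[394.1468200683594, 360.8162536621094], [489.9521179199219, 148.64596557617188], [604.760498046875, 200.48757934570312], [508.9552307128906, 412.6578674316406]]
```

```bash
python3 - <<'E'
from h import *
p,R,o=now();print(inc(p,R,[.5154,.1370,.1177],np.deg2rad(105.8)),inc(p,R,[.5154,.1370,.0235],np.deg2rad(105.8)))
E
```

```text
[-2.279e+00  1.100e-02 -8.000e-03 -0.000e+00  2.000e-03  1.000e-03] [-2.277e+00  1.200e-02  9.340e-01 -0.000e+00  2.000e-03  1.000e-03]
```

Call:
move_arm:
  increments:
    - [[0.8,-0.38,0.011,0,0,0.002,0.001],[0.8,-0.76,0.011,0,0,0.002,0.001],[0.8,-0.76,0.011,0,0,0.002,0.001]]

```text
time: 8.95
tool_pos: [0.4757, 0.2767, 0.296]
ee_rot: [-3.14, 0.003, 1.838]
wrist_force: [0.1, 0.1, -0.1]
width: 0.0755
```

Call:
move_arm:
  increments:
    - [[0.8,-0.38,0,0,0,0,0],[0.8,-0.76,0,0,0,0,0],[0.8,-0.76,0,0,0,0,0]]

```text
time: 9.2
tool_pos: [0.496, 0.2034, 0.2962]
ee_rot: [-3.141, 0.003, 1.837]
wrist_force: [0.3, -1.0, -0.1]
width: 0.0753
```

Call:
move_arm:
  increments:
    - [[0.8,-0.38,0,0,0,0,0],[0.8,-0.759,0,0,0,0,0],[0.8,-0.759,0,0,0,0,0],[0.8,-0.759,0,0,0,0,0],[0.8,-0.759,0,0,0,0,0]]

```text
time: 9.62
tool_pos: [0.515, 0.1359, 0.2962]
ee_rot: [-3.141, -0.002, 1.843]
wrist_force: [0.2, -0.7, 0.1]
width: 0.0751
```

```bash
python3 - <<'E'
from h import *
p,R,o=now();print(o["time"],p,inc(p,R,[.5154,.1370,.0235],np.deg2rad(105.8)))
P,D=robot.snapshot("scene");crop("scene",P,320,125,110,120,5,"s9.png")
E
```

```text
9.6167 [0.51496507 0.13588565 0.2961939 ] [ 0.007  0.008  0.927 -0.    -0.002 -0.002]
```

View pics/s9.png

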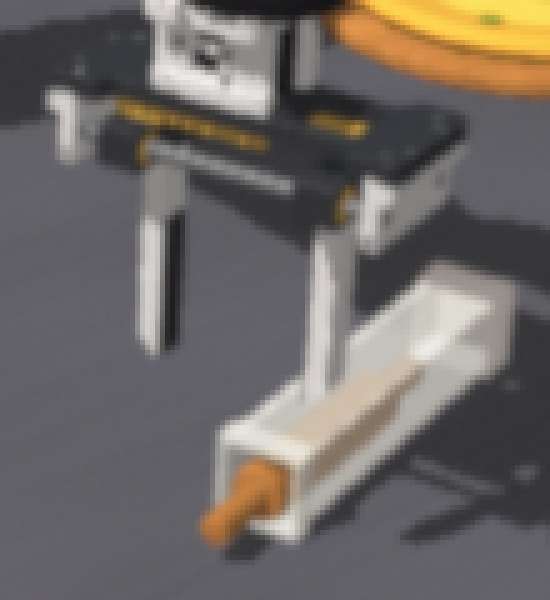

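Call:
move_arm:
  increments:
    - [[0.8,0.007,0.008,0.3,0,-0.002,-0.002],[0.8,0.007,0.008,0.6,0,-0.002,-0.002],[0.8,0.007,0.008,0.85,0,-0.002,-0.002],[0.8,0.007,0.008,0.925,0,-0.002,-0.002],[0.8,0.007,0.008,0.925,0,-0.002,-0.002],[0.3,0.007,0.008,0.925,0,-0.002,-0.002],[0.1,0.007,0.008,0.925,0,-0.002,-0.002],[0,0.007,0.008,0.925,0,-0.002,-0.002]]

```text
time: 10.33
tool_pos: [0.5163, 0.1375, 0.2056]
ee_rot: [3.139, 0.002, 1.848]
wrist_force: [1.0, 0.7, 0.5]
width: 0.0582
```

Call:
move_arm:
  increments:
    - [[0,0,0,0,0,0,0],[0,0,0,0,0,0,0],[0,0,0,0,0,0,0],[0,0,0,0,0,0,0],[0,0,0,0,0,0,0],[0,0,0,0,0,0,0],[0,0,0,0,0,0,0],[0,0,0,0,0,0,0]]

```text
time: 11.0
tool_pos: [0.5157, 0.1369, 0.2039]
ee_rot: [-3.141, 0.002, 1.847]
wrist_force: [-0.1, 0.3, 0.5]
width: 0.0152
```

```bash
python3 - <<'E'
from h import *
p,R,o=now();print(o["time"],p,R.as_euler('xyz'),o["width"],o["wrist_force"],o["wrist_torque"])
P,D=robot.snapshot("scene");crop("scene",P,320,125,110,120,5,"s10.png")
E
```

```text
11.0 [0.51566827 0.13694461 0.20393519] [-3.14147760e+00  1.67224380e-03  1.84726431e+00] 0.015162599107554804 [-0.13490327  0.34684662  0.49295826] [-0.03517947 -0.11316221 -0.04092741]
```

View pics/s10.png

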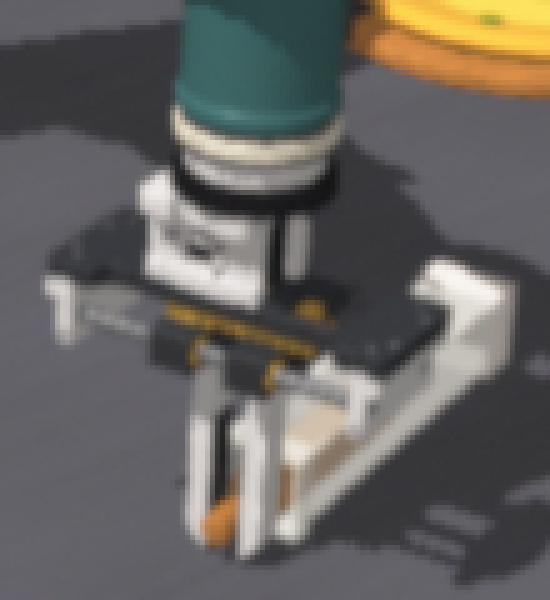

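The s10 crop shows the jaws closed on the handle at (230,510) with a width of 15 mm. I'm drawing the pin out along the tube axis.

Call:
move_arm:
  increments:
    - [[0,-0.1,0,0,0,0,0],[0,-0.25,0,0,0,0,0],[0,-0.4,0,0,0,0,0],[0,-0.55,0,0,0,0,0],[0,-0.7,0,0,0,0,0],[0,-0.7,0,0,0,0,0],[0,-0.7,0,0,0,0,0]]

```text
time: 11.63
tool_pos: [0.5349, 0.0688, 0.204]
ee_rot: [-3.141, 0.001, 1.845]
wrist_force: [0.4, 0.4, -0.3]
width: 0.0153
```

```bash
python3 - <<'E'
from h import *
p,R,o=now();print(o["time"],p,R.as_euler('xyz'),o["width"],o["wrist_force"],o["wrist_torque"])
P,D=robot.snapshot("scene");crop("scene",P,300,125,140,120,5,"s11.png")
E
```

```text
11.6333 [0.53492443 0.06879092 0.20397345] [-3.14140424e+00  1.47860465e-03  1.84542183e+00] 0.015268930074954449 [ 0.42926687  0.35347565 -0.34409714] [-0.07965425 -0.08646092 -0.00236738]
```

View pics/s11.png

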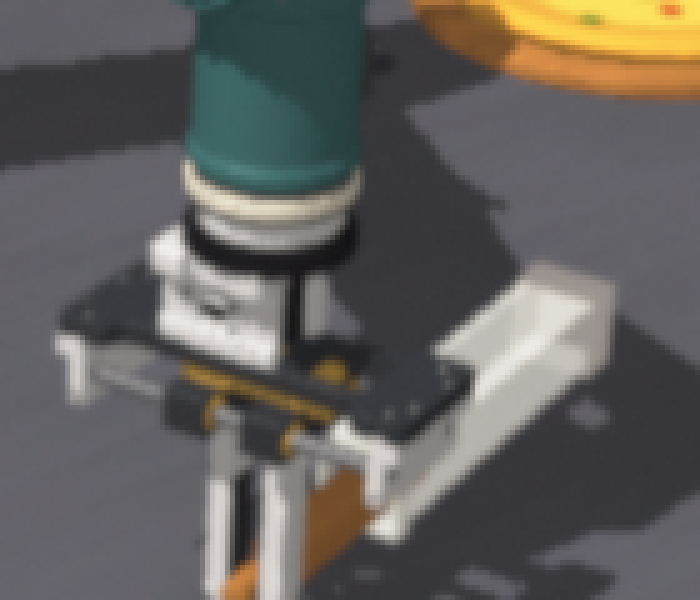

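Call:
move_arm:
  increments:
    - [[0,-0.1,0,0,0,0,0],[0,-0.25,0,0,0,0,0],[0,-0.4,0,0,0,0,0],[0,-0.55,0,0,0,0,0],[0,-0.55,0,0,0,0,0]]

```text
time: 12.1
tool_pos: [0.5503, 0.015, 0.2042]
ee_rot: [3.141, 0.003, 1.846]
wrist_force: [0.8, 0.1, -1.0]
width: 0.0152
```

Call:
move_arm:
  increments:
    - [[0,-0.12,0,0,0,0,0],[0,-0.25,0,0,0,0,0],[0,-0.4,0,0,0,0,0],[0,-0.55,0,0,0,0,0],[0,-0.55,0,0,0,0,0]]

```text
time: 12.52
tool_pos: [0.5656, -0.039, 0.2044]
ee_rot: [3.141, 0.004, 1.845]
wrist_force: [0.2, -0.2, -1.4]
width: 0.015
```

```bash
python3 - <<'E'
from h import *
p,R,o=now();print(o["time"],p,R.as_euler('xyz'),o["width"],o["wrist_force"],o["wrist_torque"])
P,D=robot.snapshot("scene");crop("scene",P,260,125,170,140,4,"s12.png")
T,DT=robot.snapshot("top");crop("top",T,130,200,200,120,4,"t12.png");np.savez("r12.npz",P=P,D=D,T=T,DT=DT)
E
```

```text
12.5167 [ 0.56563915 -0.03895816  0.20444652] [3.14098709 0.00352478 1.84482172] 0.014962652468564418 [ 0.19441286 -0.16285044 -1.44184457] [-0.10778192 -0.10796134  0.04689443]
```

View pics/s12.png

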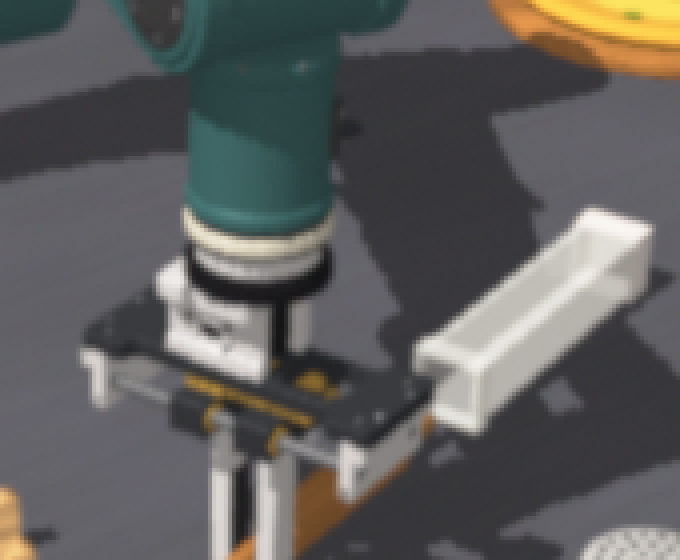

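View pics/t12.png

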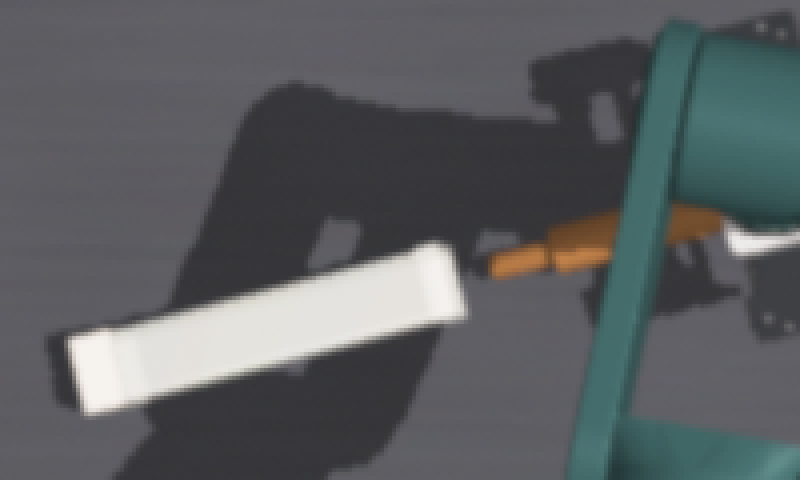

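Call:
move_arm:
  increments:
    - [[0,0,0,-0.15,0,0,0],[0,-0.1,0,-0.4,0,0,0],[0,-0.3,0,-0.7,0,0,0],[0,-0.5,0,-1,0,0,0],[0,-0.5,0,-1,0,0,0],[0,-0.5,0,-1,0,0,0],[0,-0.5,0,-1,0,0,0]]

```text
time: 13.2
tool_pos: [0.578, -0.0835, 0.3035]
ee_rot: [-3.14, 0.0, 1.848]
wrist_force: [-0.1, -0.3, -1.9]
width: 0.0146
```

```bash
python3 - <<'E'
from h import *
f=np.load("r12.npz")
p,R,o=now();print(o["time"],p,R.as_euler('xyz'),o["width"],o["wrist_force"],o["wrist_torque"])
P,D=robot.snapshot("scene");crop("scene",P,240,125,170,140,4,"s13.png")
T,DT=robot.snapshot("top");crop("top",T,200,180,160,120,5,"t13.png");np.savez("r13.npz",P=P,D=D,T=T,DT=DT,p=p,q=R.as_quat())
E
```

```text
13.2 [ 0.57800748 -0.08348927  0.30345584] [-3.14035238e+00  1.63102530e-04  1.84768151e+00] 0.014565632081842202 [-0.08921039 -0.25451296 -1.88883046] [-0.14322048 -0.1146639  -0.00522346]
```

View pics/s13.png

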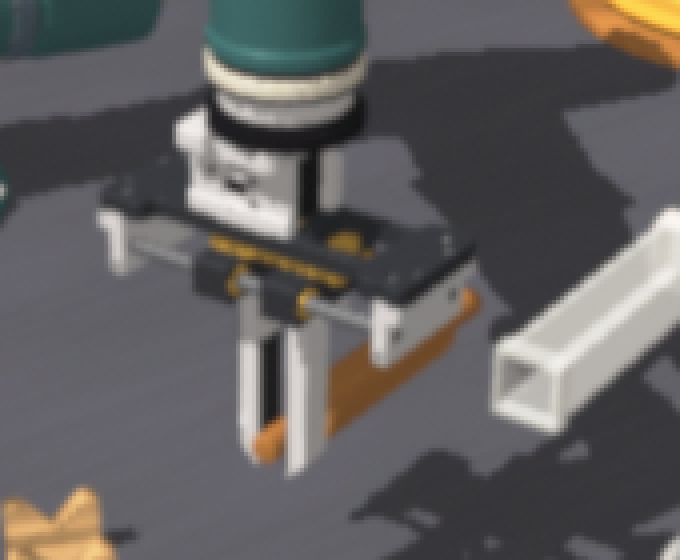

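View pics/t13.png

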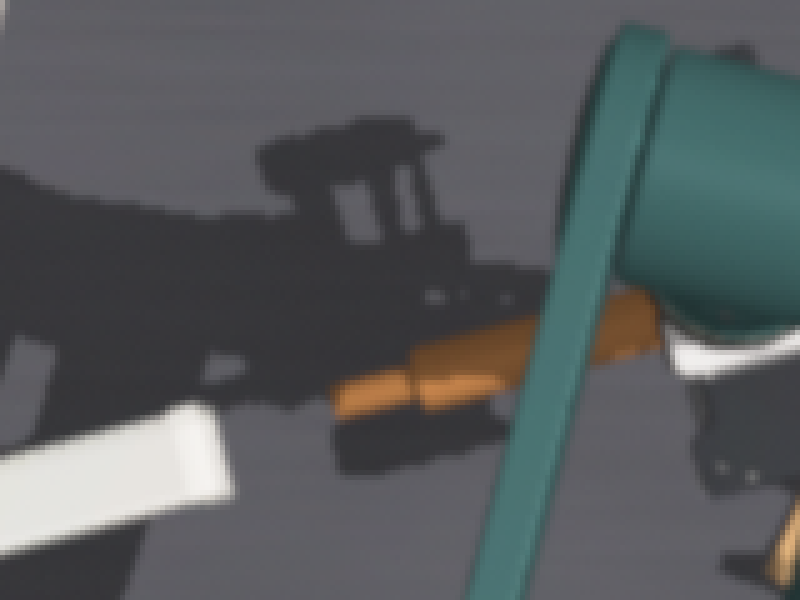

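```bash
python3 - <<'E'
from meas import *
f=np.load("r13.npz");p=f["p"];M=Ro.from_quat(f["q"]).as_matrix();G=p+.18*M[:,2];print("G",G)
rt=tri([[267.2,259.8]],[[358.2,199.2]]);print("rear tip tri",rt)
print("rear proj for level guess",)
for dr in(0,3,6):
    M2=M@Ro.from_rotvec([0,-np.deg2rad(dr),0]).as_matrix()
    for a in(.175,.18,.185):
        X=G+.004*M[:,2]+a*M2[:,0];print(dr,a,X,proj("top",X),proj("scene",X))
m=f["T"].astype(int);m=(m[:,:,0]-m[:,:,2]>45);m[:, :262]=0;m[:,334:]=0;m[:235]=0;m[268:]=0
v,u=np.nonzero(m);uv=np.c_[u,v];X=dep("top",uv,f["DT"]);k=(X[:,2]>.08);X=X[k]
s=(X-G)@M[:,0]
for a in np.arange(.04,.2,.01):
    j=(s>=a)&(s<a+.01)
    if j.sum()>3: print(a.round(2),j.sum(),"ztop",np.percentile(X[j,2],90).round(4),"lat",((X[j]-G)@M[:,1]).mean().round(4))
print("smax",s.max())
E
```

```text
G [ 0.57780076 -0.08357853  0.12345598]
rear tip tri [[0.52879573 0.09002384 0.11868201 0.00172521]]
rear proj for level guess
0 0.175 [0.52995803 0.08475401 0.11942744] [269.20377164 259.05793449] [356.4407458  199.83975979]
0 0.18 [0.52859123 0.08956356 0.11942663] [267.07681172 259.62444234] [357.61439204 198.96690945]
0 0.185 [0.52722442 0.09437312 0.11942581] [264.94915927 260.19113417] [358.78165668 198.09882298]
3 0.175 [0.53001307 0.08451877 0.11026869] [269.74993592 259.26276127] [356.19508935 203.49613949]
3 0.18 [0.52864784 0.0893216  0.1100062 ] [267.65659787 259.83028899] [357.35835329 202.7202725 ]
3 0.185 [0.52728261 0.09412444 0.10974371] [265.56357365 260.39773129] [358.51509724 201.94876938]
6 0.175 [0.53019908 0.08382278 0.10113513] [270.4863503  259.41023534] [355.83915494 207.20301618]
6 0.18 [0.52883917 0.08860573 0.10061168] [268.43142709 259.97714973] [356.98958197 206.52458518]
6 0.185 [0.52747925 0.09338868 0.10008822] [266.37777207 260.54371406] [358.1333841 205.8500739]
0.04 50 ztop 0.1342 lat -0.0018
0.05 30 ztop 0.133 lat -0.006
0.08 7 ztop 0.1323 lat 0.0077
0.09 40 ztop 0.1323 lat 0.0015
0.1 53 ztop 0.1333 lat -0.0017
0.11 51 ztop 0.1323 lat -0.0019
0.12 52 ztop 0.1318 lat -0.0016
0.13 53 ztop 0.1316 lat -0.0014
0.14 30 ztop 0.1313 lat -0.0022
0.15 29 ztop 0.1256 lat -0.0002
0.16 28 ztop 0.1252 lat -0.0
0.17 30 ztop 0.1239 lat -0.0006
smax 0.18164527878875567
```

```bash
python3 - <<'E'
from h import *
p,R,o=now();y=np.deg2rad(163.2);C=np.array([.4765,-.2762]);Gf=C-.0805*np.array([np.cos(y),np.sin(y)]);print(Gf)
print(inc(p,R,[.572,-.170,.125],y));
P,Q=goal([.572,-.170,.125],y);print(inc(P,Q,[*Gf,.105],y))
E
```

```text
[ 0.55356422 -0.29946706]
[-0.82  -0.293 -0.029 -0.002 -0.002 -0.637]
[-0.198 -1.293  0.2    0.     0.     0.   ]
```

Call:
move_arm:
  increments:
    - [[0,-0.1,-0.04,-0.03,0,0,-0.05],[0,-0.2,-0.08,-0.03,0,0,-0.12],[0,-0.3,-0.12,-0.03,0,0,-0.19],[0,-0.42,-0.16,-0.03,0,0,-0.26],[0,-0.54,-0.2,-0.03,0,0,-0.33],[0,-0.66,-0.24,-0.03,0,0,-0.4],[0,-0.74,-0.27,-0.03,0,0,-0.46],[0,-0.82,-0.293,-0.03,0,0,-0.5]]

```text
time: 13.97
tool_pos: [0.5722, -0.1706, 0.3052]
ee_rot: [-3.14, -0.003, 2.638]
wrist_force: [0.1, 0.3, -0.6]
width: 0.0152
```

Call:
move_arm:
  increments:
    - [[0,0,0,0,0,0,-0.05],[0,0,0,0,0,0,-0.1],[0,0,0,0,0,0,-0.137],[0,0,0,0,0,0,-0.137]]

```text
time: 14.3
tool_pos: [0.5723, -0.1701, 0.3054]
ee_rot: [-3.141, -0.003, 2.85]
wrist_force: [0.4, 0.7, -1.8]
width: 0.0152
```

Call:
move_arm:
  increments:
    - [[0,-0.02,-0.15,0,0,0,0],[0,-0.05,-0.35,0,0,0,0],[0,-0.1,-0.6,0,0,0,0],[0,-0.1,-0.8,0,0,0,0],[0,-0.1,-0.8,0,0,0,0]]

```text
time: 14.72
tool_pos: [0.5578, -0.2542, 0.3067]
ee_rot: [-3.138, -0.001, 2.843]
wrist_force: [0.5, -0.4, -0.9]
width: 0.0151
```

```bash
python3 - <<'E'
from h import *
p,R,o=now();y=np.deg2rad(163.2);print(o["time"],p,R.as_euler('xyz'),o["width"],o["wrist_force"])
print(inc(p,R,[.5536,-.2995,.105],y))
E
```

```text
14.7167 [ 0.55783343 -0.25416619  0.30665419] [-3.13791058e+00 -5.12126113e-04  2.84290849e+00] 0.01514286408695127 [ 0.53121955 -0.37631755 -0.87242888]
[-0.093 -0.445  0.218 -0.002 -0.    -0.003]
```

Call:
move_arm:
  increments:
    - [[0,-0.03,-0.15,0,-0.001,0,0],[0,-0.07,-0.35,0.05,-0.001,0,0],[0,-0.093,-0.44,0.15,-0.001,0,0],[0,-0.093,-0.44,0.2,-0.001,0,0],[0,-0.093,-0.44,0.2,-0.001,0,0],[0,-0.093,-0.44,0.2,-0.001,0,0]]

```text
time: 15.22
tool_pos: [0.5552, -0.2945, 0.2864]
ee_rot: [3.14, -0.002, 2.848]
wrist_force: [-0.0, -0.7, -0.2]
width: 0.0149
```

```bash
python3 - <<'E'
from h import *
p,R,o=now();y=np.deg2rad(163.2);print(o["time"],p,R.as_euler('xyz'),o["width"],o["wrist_force"])
P,D=robot.snapshot("scene");crop("scene",P,110,160,200,160,4,"s14.png")
T,DT=robot.snapshot("top");crop("top",T,340,180,160,150,4,"t14.png");np.savez("r14.npz",P=P,D=D,T=T,DT=DT,p=p,q=R.as_quat())
E
```

```text
15.2167 [ 0.55517096 -0.29449787  0.28638457] [ 3.13997726e+00 -1.56095712e-03  2.84835851e+00] 0.01491681639955581 [-0.00522083 -0.68920433 -0.22281754]
```

View pics/s14.png

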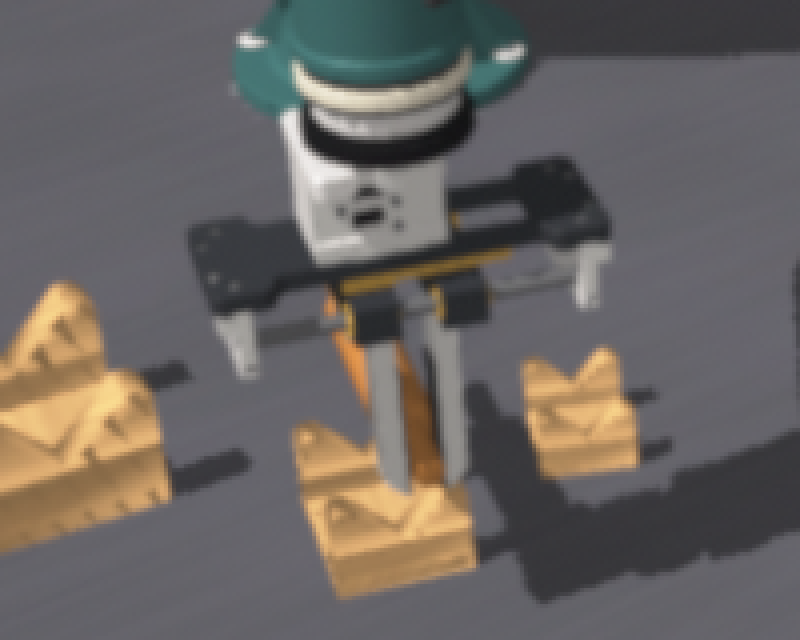

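View pics/t14.png

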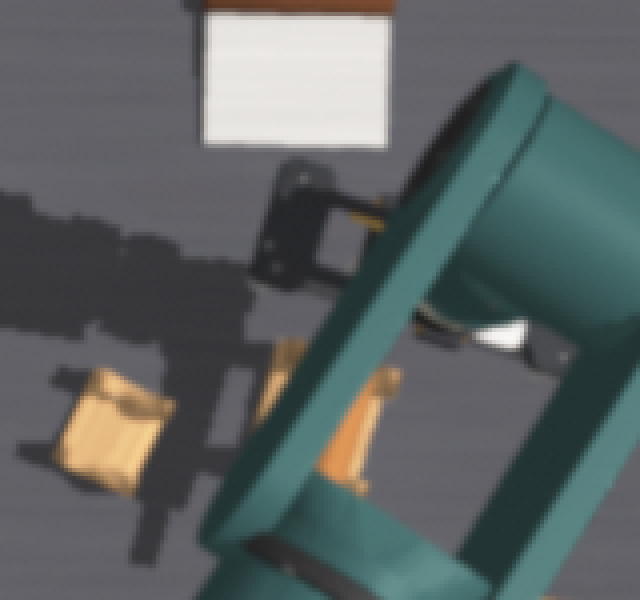

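Call:
move_arm:
  increments:
    - [[0,0,0,0,0,0,0],[0,0,0,0,0,0,0]]

```text
time: 15.48
tool_pos: [0.5555, -0.2947, 0.2883]
ee_rot: [3.142, 0.002, 2.849]
wrist_force: [-0.4, -0.0, -1.4]
width: 0.0155
```

```bash
python3 - <<'E'
from h import *
p,R,o=now();y=np.deg2rad(163.2);print(o["time"],p,R.as_euler('xyz'),o["width"],o["wrist_force"])
print(inc(p,R,[.5536,-.2995,.056],y))
E
```

```text
15.4833 [ 0.55550575 -0.29467219  0.28834052] [3.14159252e+00 1.88943701e-03 2.84888770e+00] 0.015541294420728937 [-0.43655805 -0.02836341 -1.38518236]
[ 0.005 -0.052  0.523  0.     0.001  0.   ]
```

Call:
move_arm:
  increments:
    - [[0,0.005,-0.052,0,0,0,0],[0,0.005,-0.052,0.1,0,0,0],[0,0.005,-0.052,0.2,0,0,0],[0,0.005,-0.052,0.3,0,0,0],[0,0.005,-0.052,0.4,0,0,0],[0,0.005,-0.052,0.46,0,0,0],[0,0.005,-0.052,0.48,0,0,0],[0,0.005,-0.052,0.48,0,0,0]]

```text
time: 16.15
tool_pos: [0.5531, -0.2999, 0.2382]
ee_rot: [3.141, -0.001, 2.848]
wrist_force: [-0.1, -0.7, 0.1]
width: 0.015
```

```bash
python3 - <<'E'
from h import *
p,R,o=now();y=np.deg2rad(163.2);print(o["time"],p,R.as_euler('xyz'),o["width"],o["wrist_force"])
print(inc(p,R,[.5536,-.2995,.052],y))
P,D=robot.snapshot("scene");crop("scene",P,150,220,100,110,6,"s15.png")
M=R.as_matrix();G=p+.18*M[:,2];c=G+.0805*M[:,0]+.005*M[:,2];print(G,"pin c",c)
E
```

```text
16.15 [ 0.55305914 -0.29994285  0.23821622] [ 3.14068206e+00 -1.37092480e-03  2.84798059e+00] 0.015047502753368797 [-0.06405184 -0.69322591  0.05264498]
[-0.004  0.006  0.062  0.001 -0.001 -0.   ]
[ 0.55287037 -0.29971454  0.05821646] pin c [ 0.47581022 -0.27641059  0.05332683]
```

View pics/s15.png

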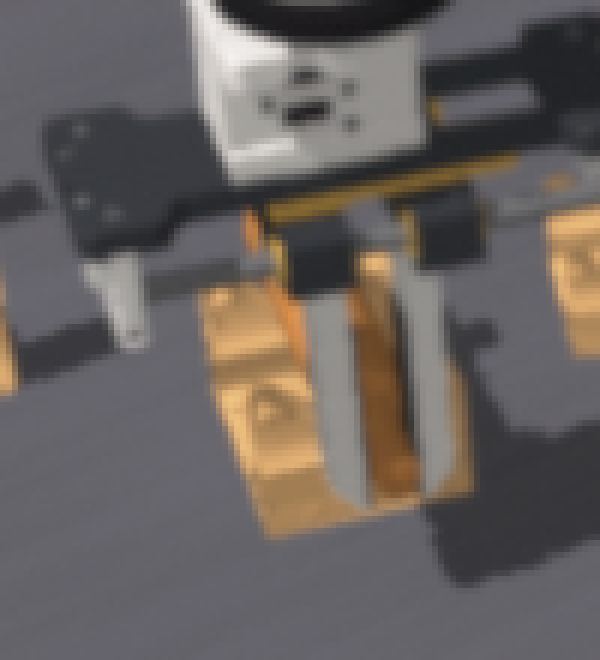

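Call:
move_arm:
  increments:
    - [[0,0,0,0.02,0,0,0],[0,0,0,0.04,0,0,0],[0,0,0,0.04,0,0,0],[0,0,0,0.04,0,0,0]]

```text
time: 16.53
tool_pos: [0.5533, -0.3001, 0.2359]
ee_rot: [3.142, 0.001, 2.848]
wrist_force: [-0.1, 0.4, -1.0]
width: 0.0149
```

Call:
move_arm:
  increments:
    - [[0,0,0,0.01,0,0,0],[0,0,0,0.01,0,0,0],[0,0,0,0.01,0,0,0]]

```text
time: 16.78
tool_pos: [0.5533, -0.3001, 0.2347]
ee_rot: [3.141, 0.001, 2.848]
wrist_force: [-0.1, -0.5, -1.9]
width: 0.0151
```

Call:
move_arm:
  increments:
    - [[0,0,0,0.01,0,0,0],[0,0,0,0.01,0,0,0],[0,0,0,0.01,0,0,0]]

```text
time: 17.03
tool_pos: [0.5533, -0.3001, 0.2336]
ee_rot: [3.141, 0.001, 2.848]
wrist_force: [-0.2, -0.1, -1.0]
width: 0.015
```

```bash
python3 - <<'E'
from h import *
p,R,o=now();print(o["time"],p,R.as_euler('xyz'),o["width"],o["wrist_force"],o["wrist_torque"])
P,D=robot.snapshot("scene");crop("scene",P,150,220,100,110,6,"s16.png")
T,D=robot.snapshot("top");crop("top",T,390,240,80,80,7,"t16.png")
E
```

```text
17.0333 [ 0.55325437 -0.30010888  0.2335627 ] [3.14138138e+00 6.68632108e-04 2.84794250e+00] 0.015000223392130516 [-0.21555396 -0.13847198 -1.00603455] [ 0.03502069 -0.25656236 -0.04279703]
```

View pics/s16.png

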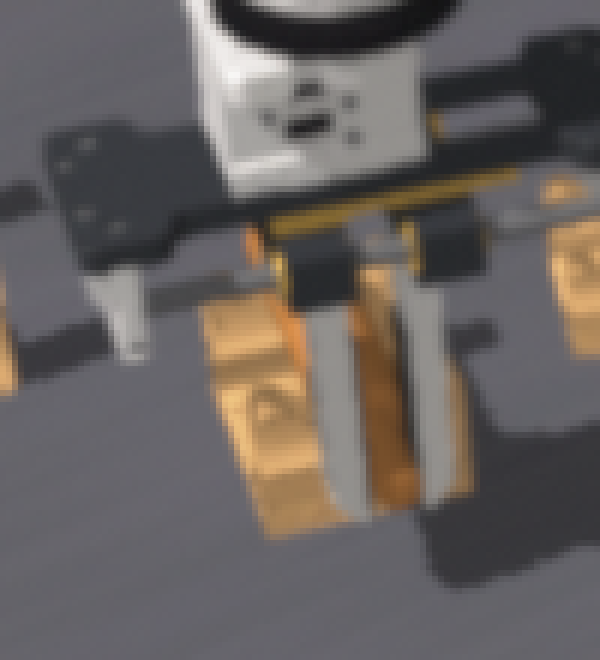

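View pics/t16.png

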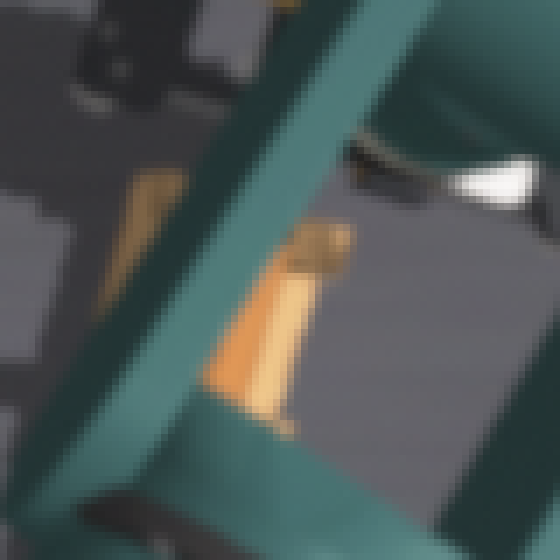

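Call:
move_arm:
  increments:
    - [[0,0,0,0.01,0,0,0],[0,0,0,0.01,0,0,0],[0,0,0,0.01,0,0,0]]

```text
time: 17.38
tool_pos: [0.5533, -0.3001, 0.2326]
ee_rot: [3.141, 0.001, 2.848]
wrist_force: [0.6, 0.0, -0.6]
width: 0.0151
```

Call:
move_arm:
  increments:
    - [[0,0,0,0.01,0,0,0],[0,0,0,0.01,0,0,0],[0,0,0,0.01,0,0,0]]

```text
time: 17.63
tool_pos: [0.5533, -0.3001, 0.2317]
ee_rot: [3.141, 0.001, 2.848]
wrist_force: [0.1, -0.4, -0.6]
width: 0.0151
```

```bash
python3 - <<'E'
from h import *
p,R,o=now();print(o["time"],p,o["width"],o["wrist_force"],o["wrist_torque"])
E
```

```text
17.6333 [ 0.55330141 -0.30012913  0.23168314] 0.015110568611905283 [ 0.11468585 -0.41207274 -0.63730273] [ 0.06486658 -0.18507656 -0.09000018]
```

Call:
move_arm:
  increments:
    - [[0,0,0,0.01,0,0,0],[0,0,0,0.01,0,0,0],[0,0,0,0.01,0,0,0]]

```text
time: 17.88
tool_pos: [0.5533, -0.3002, 0.231]
ee_rot: [-3.141, 0.001, 2.848]
wrist_force: [-0.1, -0.2, 1.6]
width: 0.0152
```

Call:
move_arm:
  increments:
    - [[0,0,0,0.01,0,0,0],[0,0,0,0.01,0,0,0],[0,0,0,0.01,0,0,0]]

```text
time: 18.13
tool_pos: [0.5534, -0.3003, 0.2303]
ee_rot: [-3.141, 0.002, 2.848]
wrist_force: [-1.7, -0.1, 2.9]
width: 0.0148
```

```bash
python3 - <<'E'
from h import *
p,R,o=now();print(o["time"],p,o["width"],o["wrist_force"],o["wrist_torque"])
E
```

```text
18.1333 [ 0.55340074 -0.30028505  0.23030191] 0.014781114651906714 [-1.66605212 -0.07028547  2.86353942] [ 0.08599614 -0.05685236  0.00888166]
```

Contact force rose by about 3 N at the expected height, so the pin is seated. I'm releasing and rising.

Call:
move_arm:
  increments:
    - [[0.25,0,0,0,0,0,0],[0.45,0,0,0,0,0,0],[0.6,0,0,0,0,0,0],[0.6,0,0,0,0,0,0],[0.6,0,0,0,0,0,0],[0.6,0,0,0,0,0,0]]

```text
time: 18.63
tool_pos: [0.5532, -0.3001, 0.2294]
ee_rot: [3.141, 0.0, 2.848]
wrist_force: [-0.2, -0.7, -0.9]
width: 0.0518
```

Call:
move_arm:
  increments:
    - [[0.6,0,0,-0.1,0,0,0],[0.6,0,0,-0.3,0,0,0],[0.6,0,0,-0.6,0,0,0],[0.6,0,0,-1,0,0,0],[0.6,0,0,-1,0,0,0]]

```text
time: 19.05
tool_pos: [0.5544, -0.3009, 0.3404]
ee_rot: [-3.137, 0.017, 2.848]
wrist_force: [0.2, -0.8, 1.5]
width: 0.0565
```

Call:
move_arm:
  increments:
    - [[0.6,-0.2,-0.3,-0.3,0,0,0],[0.6,-0.3,-0.6,-0.3,0,0,0],[0.6,-0.3,-0.9,-0.3,0,0,0],[0.6,-0.3,-0.9,-0.3,0,0,0]]

```text
time: 19.38
tool_pos: [0.5542, -0.3997, 0.3607]
ee_rot: [-3.138, 0.003, 2.843]
wrist_force: [-0.6, 0.4, -0.2]
width: 0.0563
```

```bash
python3 - <<'E'
from h import *
p,R,o=now();print(o["time"],p,o["width"],o["wrist_force"])
P,D=robot.snapshot("scene");crop("scene",P,150,200,110,120,5,"s17.png");cv2.imwrite("pics/s17f.png",P[:,:,::-1])
T,DT=robot.snapshot("top");crop("top",T,380,230,90,90,6,"t17.png");cv2.imwrite("pics/t17f.png",T[:,:,::-1]);np.savez("r17.npz",P=P,D=D,T=T,DT=DT)
E
```

```text
19.3833 [ 0.55417164 -0.39973244  0.36066094] 0.056335282129599505 [-0.62917849  0.43492762 -0.20789111]
```

View pics/s17.png

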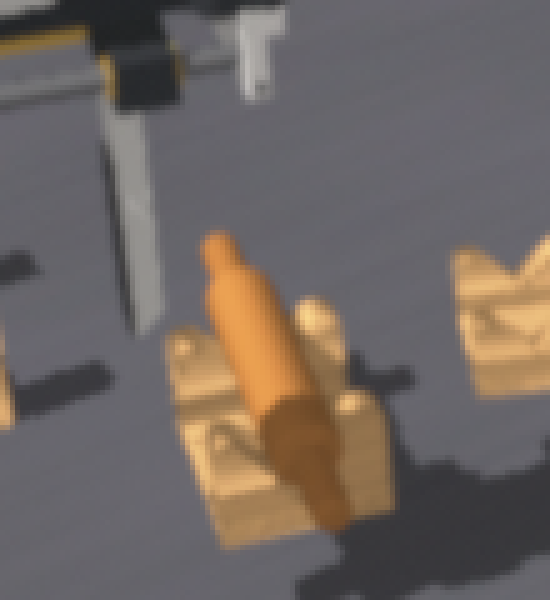

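View pics/t17f.png

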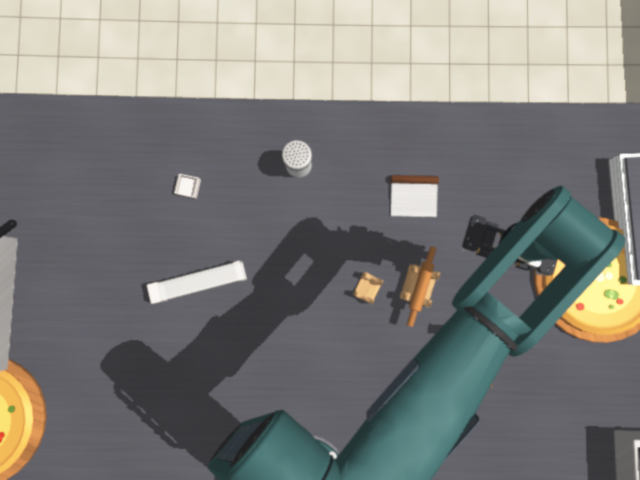

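Both views show the pin in the notches of the middle rest, with the top-view pin running (432,250) to (412,323). I'm checking how well it is centred and level.

```bash
python3 - <<'E'
from h import *
f=np.load("r17.npz")
crop("top",f["T"],385,235,70,100,6,"t18.png")
q=f["T"].astype(int);sat=(q[:,:,0]-q[:,:,2]);hsv=cv2.cvtColor(f["T"],cv2.COLOR_RGB2HSV)
d=np.array([np.cos(np.deg2rad(-16.8)),np.sin(np.deg2rad(-16.8))]);n=np.array([-d[1],d[0]]);C=np.array([.4765,-.2762])
v,u=np.mgrid[240:332,400:445];uv=np.c_[u.ravel(),v.ravel()];hs=hsv[uv[:,1],uv[:,0]].astype(int)
X=dep("top",uv,f["DT"]);rel=X[:,:2]-C;s=rel@d;w=rel@n
m=(abs(w)<.018)&(hs[:,1]>115)&(X[:,2]>.025)
for a in np.arange(-.11,.11,.01):
    j=m&(s>=a)&(s<a+.01)
    if j.sum()>2: print(a.round(2),j.sum(),"ztop",np.percentile(X[j,2],90).round(4),"w",w[j].min().round(3),w[j].max().round(3))
print("s ext",s[m].min(),s[m].max())
E
```

```text
-0.1 24 ztop 0.0567 w -0.006 0.007
-0.09 25 ztop 0.0563 w -0.008 0.007
-0.08 22 ztop 0.0558 w -0.006 0.007
-0.07 25 ztop 0.0578 w -0.006 0.01
-0.06 46 ztop 0.0626 w -0.013 0.014
-0.05 50 ztop 0.0628 w -0.017 0.014
-0.04 64 ztop 0.0616 w -0.018 0.017
-0.03 56 ztop 0.0618 w -0.017 0.016
-0.02 53 ztop 0.0623 w -0.014 0.016
-0.01 52 ztop 0.0619 w -0.011 0.016
-0.0 52 ztop 0.0625 w -0.013 0.016
0.01 53 ztop 0.0624 w -0.013 0.016
0.02 54 ztop 0.0627 w -0.017 0.016
0.03 59 ztop 0.063 w -0.018 0.017
0.04 48 ztop 0.0628 w -0.016 0.014
0.05 34 ztop 0.0628 w -0.012 0.013
0.06 21 ztop 0.0559 w -0.005 0.007
0.07 22 ztop 0.0574 w -0.006 0.007
0.08 21 ztop 0.0567 w -0.006 0.007
0.09 11 ztop 0.0543 w -0.004 0.005
s ext -0.09992835988252423 0.09550998546851061
```

View pics/t18.png

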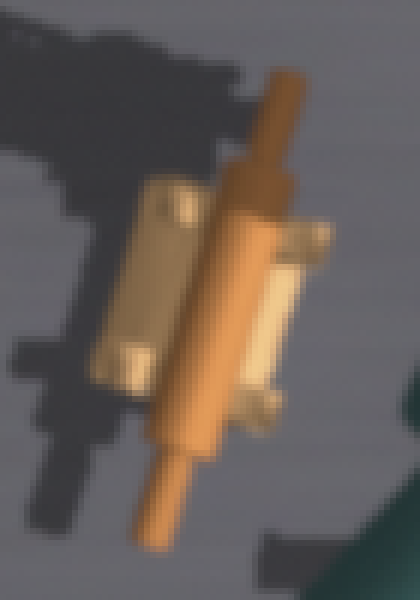

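```bash
python3 - <<'E'
from h import *
a=np.load("top0.npz")["p"].astype(int);b=np.load("r17.npz")["T"].astype(int)
for n,(x,y,w,h) in dict(cap=(170,170,35,32),shaker=(280,138,36,42),scraper=(386,172,56,48),small=(352,268,32,38)).items():
    print(n,np.abs(a-b)[y:y+h,x:x+w].max(2).mean().round(2))
print(robot.close_job())
E
```

```text
cap 8.0
shaker 8.93
scraper 8.09
small 8.33
the job is handed in; nothing more can be done
None
```

I tilted the tube to 35° just above the counter, and the pin slid out. It came out about 47 mm, a little too far, so I pressed it back in by lowering the tube about 7 mm with the pin's tip on the counter. Then I laid the tube flat and released it.

The handle was fully out at that point, with about 42 mm protruding. About 2 mm of the barrel showed past the mouth, and the rest was inside. I gripped the handle, drew the pin out and lowered it into the middle-sized rest. The job was handed in at about 19.5 s.

**Last checks:**
- **Pin:** it lies level in both notches, with its axis about 47.5 mm up. In the top camera's depth readings its centre is 2–3 mm off the rest's centre along the axis.
- **Tube:** it lies empty and flat on the counter.
- **Other things:** the cap, shaker, scraper and small rest show in the same places as at the start. The before-and-after image difference was about 8 grey levels, alike for all four.
- **Gripper:** it is clear of everything. I saw no forces above about 3 N at the points where they were reported.
- **Disagreement:** the two cameras place the rest's centre 2–3 mm apart, so the centring is only known to about that.

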